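Clear the laser fixture and load a stepped shaft in its V-blocks

ROBOT

A 6-joint arm with a two-finger parallel gripper is mounted at the origin on the work surface. World frame = base frame: x ahead of the robot, y to its left, z up, the work surface at z = 0. Lengths are in m, angles in degrees, forces in N, time in s.
With the tool pointing down it reaches from about 0.4 to 0.825 m from the base axis. Payload 7 kg.
Tool frame: the origin (TCP) lies between the finger pads; the fingertips stand 19 mm ahead of it and the grasp point (between the pads) is the TCP (r.finger_overhang is the distance from the TCP to the fingertips, in m); z points along the fingers, y is the direction in which the jaws open and shut (so a half turn about z gives the same grasp; the last joint's range is limited). The gripper opens to 88 mm and grips with 3 to 60 N. Pads are 19 mm wide; open, the fingers measure 130 mm over their backs; the gripper's body (78 mm by 193 mm) begins 47 mm behind the grasp point.
Start: joints at [-54.54, 20.546, 0.682, 0, -70.136, -16.507], TCP at [0.219, -0.638, 0.21] pointing down, gripper open.
Joint ranges: [-176.03, 176.03], [-82.01, 121.73], [-58.28, 71.71], [-173.87, 95.51], [-174.79, -0.11], [-173.66, 173.66]. Speed limits (degrees/s): [136.94, 136.94, 172.46, 180, 180, 180].

INTERFACE

Orientations are given as [roll, pitch, yaw] about the fixed x, y, z axes, in that order (R = Rz(yaw) Ry(pitch) Rx(roll)).
In Python, from plant import r, optics gives the robot as it stands. The module is installed in compiled form; this text tells all that it offers.
- The arm moves only by the tool step_arm, never from a script. Its argument "increments" is a list of rows, each an object of numbers: "tx", "ty", "tz": the shift along the world's x, y, z in mm; "ax", "ay", "az": the turn, a rotation vector about the world's x, y, z in degrees; "claw": the gripper command: -1 is shut, 1 is fully open, values between are in proportion. In form: [{"tx": .., "ty": .., "tz": .., "ax": .., "ay": .., "az": .., "claw": ..}, ...]. A call has 1 to 12 rows; each row shifts and turns the commanded pose from where the row before left it; what a row does not reach is not made up. A row lasts 1/10 s, in which the tool goes at most 50 mm and 8.59 degrees, less where a joint would pass 70% of its speed; a pose out of reach is approached as far as the arm can. A call with a gripper value outside its range is refused whole. The fingers move at their own pace and stop on an object; "newtons" is the grip in N (left out, the last holds). Time passes only in rows, so rows that do not move let the fingers close. It gives the time, the measured TCP pose, the force and the opening at its end, in the units of the state.
- r.get_state(): the state, without advancing time (a new reading comes with each control period).
- optics.capture(name): name is "scene" or "side" or "wrist"; returns a dict with "image" (420x560x3 uint8, blue, green, red), "depth" (420x560 float32, m along the optical axis (not along the pixel's ray), 0 where there is no reading), "fx", "fy", "cx", "cy" (pixels), "distortion" ([k1, k2, p1, p2, k3] as OpenCV has them; the pictures are not rectified), "R" (3x3) and "t" (3): a world point X has camera coordinates R X + t. Camera axes: x right, y down, z forward; pixel columns grow to the right and rows downward; lengths in m; the calibration is good to about 2 mm. A picture is of the moment at which its call begins.
- r.close_job(): hands the job in, once; it reports no verdict.
The state is a dict: "time_s": time; "joints": joint angles; "qd": joint speeds; "joint_torque": joint torques, N m; "tcp_pos": TCP position; "eef_rot": TCP orientation; "contact_force": force on the tool from outside, world axes, zero at the start; "moment": the same for the moment, N m; "gripper_width": finger opening in m.
Only numpy, scipy, OpenCV 4.12 (cv2) and the standard library are available. Lean on these libraries where they do the work, as an engineer would, in place of code of your own. Each camera call takes 0.05 s, during which the arm holds its last target. There are 200 camera calls.

TASK

Use the yellow-handled bench pusher to sweep the three test pieces off the fixture plate into the steel catch tray, then stand the pusher upright back on the bench, clear of the plate and tray. After sweeping, take the unmarked shaft from the blue rack and lower it gently into the two V-blocks so that it rests level (thick half in the low block, thin half in the one raised on the brass packer) with its step midway between the blocks. Only the pusher may touch the test pieces; do not handle them with the gripper, and leave the marked shaft and the other things on the bench where they are.

Things in the scene. Friction and masses are not known exactly. Their poses are not given: they have to be found in the camera images.
- fixture: Black drilled fixture plate, 210 (its x) x 260 (its y) x 12 mm, fixed on 20 mm standoffs: its top is 32 mm above the bench. Origin on the bench under the plate's centre. The two V-blocks are bolted on it, in line along y at local x = +50 mm, each 60 mm wide in x (70 mm with the packer: local x 15 to 85 mm), at y = +65 and -65 mm. The strip in front of them (local x -105 to 15 mm) is open and flat; the test pieces lie there. The catch tray stands against the plate's +y edge.
- seat_mid (a point): Point on the fixture, midway between the two V-blocks, where the middle (step) of a properly seated shaft lies: on the shaft's axis, 49.2 mm above the plate's top (81.2 mm above the bench). Its y axis is the line of the grooves. Axes as the fixture's.
- vlow_groove (a point): The low steel V-block (for the 30 mm thick half of the shaft), bolted straight on the plate. One of a matched pair: 60 mm (x) x 30 mm (y) x 48 mm high, with a 90 degree groove along its y, 40 mm wide at the top and 20 mm deep. Point: bottom of the groove at mid-length, 28 mm above the plate. Which of the two places on the plate it occupies (+y or -y) varies.
- vhigh_groove (a point): The high V-block (for the 20 mm thin half of the shaft): an identical block raised on a brass packer 70 x 38 x 7.1 mm that shows round its foot. Point: bottom of its groove at mid-length, 35.1 mm above the plate; block top 55.1 mm above the plate.
- tray: Shallow open steel catch tray, fixed, against the +y edge of the fixture plate. 190 (x) x 105 (y) x 25 mm high, walls 2 mm; its rim is 7 mm below the plate's top, so pieces pushed over that edge drop in. Origin: centre of its underside, on the bench. Axes as the fixture's; a lip 16 mm wide sticks out on its +y side.
- pusher_grip (a point): Bench pusher: yellow bow handle on an aluminium plate with a black rubber foot, loose, standing upright on its foot. Point: centre of the handle bar, 66 mm above the underside of the foot. Bar 112 mm long (x) and 24 mm wide (y) and 24 mm high, 36 mm of free space under it between the two posts; gripped across y. Foot 110 mm (x) x 46 mm (y), a vertical 14 mm high face all round, centred under the bar. About 0.25 kg.
- shaft_mid (a point): The unmarked stepped shaft (plain aluminium all over), loose, lying level in one of the two places of the blue rack. Point: on its axis at the step, the middle of its length. Total length 200 mm along its x; thick half (diameter 30 mm) from x = -100 mm to 0, thin half (diameter 20 mm) from 0 to x = +100 mm. Balance point at x = -19 mm. About 0.29 kg, may be rolled about its x axis.
- marked_mid (a point): The finished shaft, same shape and size, with black laser-marked bands; lies in the other place of the rack and stays there. Point as for the unmarked shaft.
- rack: Blue plastic shaft rack, fixed: base plate 170 x 172 x 10 mm with two notched uprights, each 20 mm thick, across it at local x = -65 mm (thick ends) and +65 mm (thin ends). Two places at local y = +43 and -43 mm; shafts lie along local x, their axis 56 mm above the bench; uprights are at most 55 mm high. Origin under the centre of the base, on the bench.
- disc_a_center (a point): Test piece: plain aluminium disc, diameter 26 mm, 12 mm high, lying flat and loose on the front strip of the plate. Point: its centre.
- disc_b_center (a point): Test piece: brass disc, diameter 26 mm, 12 mm high, lying flat and loose on the front strip of the plate. Point: its centre.
- coupon_center (a point): Test piece: orange square coupon, 24 x 24 x 12 mm, lying flat and loose on the front strip of the plate. Point: its centre.
- cleaner: White cleaner bottle with red cap, diameter 64 mm, 170 mm high, stands behind; origin at its foot. Leave alone.
- caliper: Digital caliper, 235 mm long, lies flat behind the fixture; origin under its middle. Leave alone.
- partsbox: Red open parts box, 130 x 100 x 55 mm, behind the tray; origin under its centre. Leave alone.
- hexkey: T-handle hex key with red cross grip (112 mm), blade 150 mm, 12 mm high, lies in front of the rack; origin under the middle of the cross grip. Leave alone.
- gauge: Focus gauge: aluminium upright 182 mm high on a 50 mm square black foot, on the left; origin under its centre. Leave alone.
- mug: Blue mug, 82 mm across, 92 mm high, on the left; origin under its centre. Leave alone.
Not all that is in view belongs to the job. Leave any red look-alike of the part that bears shaft_mid alone.

How it is judged:
By the outcome, as a careful person would: the job done as asked, in the order asked, and still so for the second after the job is handed in, with the robot touching nothing.
It also fails if it takes over 67 s, if anything falls off the work surface, if the arm or the gripper's body presses on something with over 40 N, if the wrist force passes 120 N, or if a joint passes its speed limit or range.

## Working session

There is one attempt and no reset: what is moved stays moved. The work goes in short steps, Python scripts to look and compute and a tool call to move; the robot and the scene stay as the last step left them, time stands still between calls to the robot, and variables do not carry over. Pictures are saved under pics/ and viewed, about 8 in all and at most 12, crops included, and the job is handed in when it is done.

Besides the shell and the picture viewer there is one more tool, called after "Call:" as name(argument=value, ...), one argument or row to a line, values as JSON. step_arm: Moves the arm, as the interface text tells. Its arguments: {"type":"object","properties":{"increments":{"type":"array","items":{"type":"object","properties":{"tx":{"type":"number"},"ty":{"type":"number"},"tz":{"type":"number"},"ax":{"type":"number"},"ay":{"type":"number"},"az":{"type":"number"},"claw":{"type":"number"}}}},"newtons":{"type":"number"}},"required":["increments"]}

```bash
mkdir -p pics
cat > h.py <<'E'
import numpy as np, cv2, pickle
def cap(n,save=None):
    from plant import optics
    c=optics.capture(n)
    if save:
        cv2.imwrite(f'pics/{save}.png',c['image']); pickle.dump(c,open(f'pics/{save}.pkl','wb'))
    return c
def load(s): return pickle.load(open(f'pics/{s}.pkl','rb'))
def K(c): return np.array([[c['fx'],0,c['cx']],[0,c['fy'],c['cy']],[0,0,1.]])
def ray(c,uv,z):
    """pixels -> world points on plane z"""
    n=cv2.undistortPoints(np.array(uv,float).reshape(-1,1,2),K(c),np.array(c['distortion'],float)).reshape(-1,2)
    R=np.array(c['R']);t=np.array(c['t']); d=np.c_[n,np.ones(len(n))]@R; o=-R.T@t
    s=(z-o[2])/d[:,2]; return o+d*s[:,None]
def cloud(c):
    v,u=np.mgrid[:420,:560]; uv=np.c_[u.ravel(),v.ravel()].astype(float)
    n=cv2.undistortPoints(uv.reshape(-1,1,2),K(c),np.array(c['distortion'],float)).reshape(-1,2)
    z=c['depth'].ravel(); P=np.c_[n*z[:,None],z]
    W=(P-np.array(c['t']))@np.array(c['R']); W[z==0]=np.nan
    return W.reshape(420,560,3)
def proj(c,X):
    return cv2.projectPoints(np.array(X,float).reshape(-1,1,3),cv2.Rodrigues(np.array(c['R']))[0],np.array(c['t'],float),K(c),np.array(c['distortion'],float))[0].reshape(-1,2)
E
python3 - <<'E'
from h import *
from plant import r
a=cap('scene','scene0');b=cap('side','side0')
for c in(a,b): print(-np.array(c['R']).T@c['t'], np.array(c['R'])[2],c['fx'])
print(r.get_state())
E
```

```text
[ 1.26593401 -0.31690355  1.2381508 ] [-0.5254867   0.19072887 -0.82914789] 445.2640024184676
[0.40497766 0.81408574 1.14783236] [ 0.10256749 -0.61867213 -0.77892536] 423.8788153210044
{'time_s': 0.1, 'joints': array([-5.45387626e+01,  2.05856969e+01,  6.39878651e-01, -1.74423943e-02,
       -7.01342362e+01, -1.65065868e+01]), 'qd': array([ 0.00883212, -0.03906884,  0.14935428,  0.11989518, -0.05055761,
       -0.03492668]), 'joint_torque': array([-1.22962847e-03, -5.84163380e+01,  2.93754154e+01,  7.01558679e+00,
        1.01915500e-02, -6.80142057e-05]), 'tcp_pos': array([ 0.21908119, -0.6379887 ,  0.20924225]), 'eef_rot': array([ 1.79918585e+02, -7.02536717e-03, -1.61051283e+02]), 'contact_force': array([ 0.10151386,  1.03185841, -0.95041375]), 'moment': array([0.00345841, 0.03291642, 0.01227627]), 'gripper_width': 0.08781148482397132}
```

View pics/scene0.png

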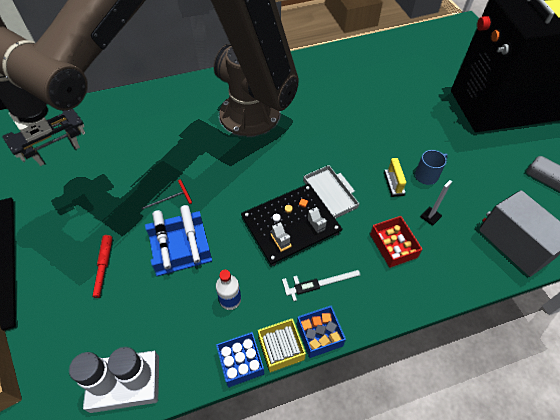

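View pics/side0.png

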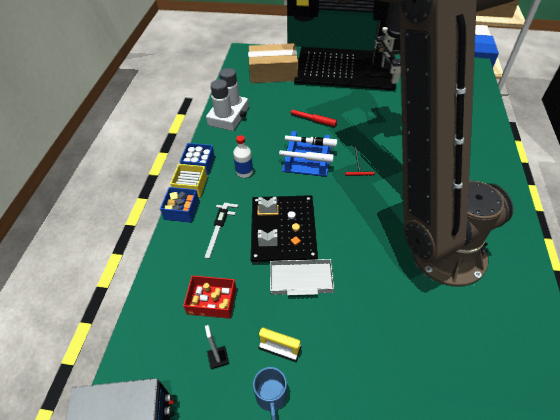

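The scene view shows the fixture at about (290,222), tray (330,190), pusher (396,178), and rack (178,238). In the rack, the marked shaft is on the left (162,238) and the plain one on the right (190,235). The brass packer is under the left (-y) block. The side view agrees.

```bash
python3 - <<'E'
from h import *
for s,cor,yel,rackbox in (('scene0',[(242,214),(308,184),(344,228),(273,264)],(375,150,415,205),(140,195,215,280)),('side0',[(252,196),(315,196),(318,258),(250,262)],(250,320,310,365),(270,120,345,180))):
    c=load(s);W=cloud(c);im=c['image'];hsv=cv2.cvtColor(im,cv2.COLOR_BGR2HSV)
    print(s,'plate rough',ray(c,cor,.032).round(3).tolist())
    # plate: dark, desaturated pixels
    m=np.zeros((420,560),np.uint8);cv2.fillPoly(m,[np.array(cor)],1);m=cv2.dilate(m,np.ones((15,15)))
    dark=(m>0)&(im.max(2)<50)&(abs(W[...,2]-.032)<.008)
    k=cv2.morphologyEx(dark.astype(np.uint8),cv2.MORPH_OPEN,np.ones((3,3)))
    v,u=np.nonzero(k); P=ray(c,np.c_[u,v],.032)[:,:2]
    print('plate',cv2.minAreaRect((P*1000).astype(np.float32)), 'z',np.nanmedian(W[...,2][k>0]))
    def blobs(mask,z,minA,name):
        n,l,st,ce=cv2.connectedComponentsWithStats(mask.astype(np.uint8))
        for i in range(1,n):
            if st[i,4]>=minA: 
                v,u=np.nonzero(l==i);P=(ray(c,np.c_[u,v],z)*1000).astype(np.float32)
                print(name,ce[i].round(1),st[i,4],'ctr',ray(c,[ce[i]],z).round(4)[0][:2],'rect',[np.round(q,1) for q in cv2.minAreaRect(P[:,:2])],'z',np.nanmedian(W[...,2][l==i]).round(3))
    def box(b):
        q=np.zeros((420,560),bool);q[b[1]:b[3],b[0]:b[2]]=1;return q
    H,S,V=hsv[...,0],hsv[...,1],hsv[...,2]
    blobs(box(yel)&(H>20)&(H<35)&(S>120)&(V>120),.075,30,'yellow')
    inp=(m>0)
    blobs(inp&(H>3)&(H<17)&(S>150)&(V>140),.044,8,'orange')
    blobs(inp&(H>=17)&(H<35)&(S>70)&(V>120),.044,8,'brass')
    blobs(inp&(S<50)&(V>170),.044,15,'white')
    blobs(box(rackbox)&(H>100)&(H<130)&(S>120)&(V>60),.05,50,'blue')
    blobs(box(rackbox)&(S<60)&(V>120),.065,50,'shaft')
E
python3 - <<'E'
import cv2,sys
sys.path.insert(0,'.')
a=cv2.imread('pics/scene0.png')[150:290,130:420]; 
cv2.imwrite('pics/z1.png',cv2.resize(a,None,fx=2.75,fy=2.75,interpolation=cv2.INTER_CUBIC))
E
```

```text
scene0 plate rough [[0.468, -0.164, 0.032], [0.423, 0.084, 0.032], [0.625, 0.128, 0.032], [0.673, -0.127, 0.032]]
plate ((545.3213500976562, -23.712448120117188), (211.6679229736328, 260.47674560546875), 9.420549392700195) z 0.031860630296101894Traceback (most recent call last):
  File "<stdin>", line 20, in <module>
  File "<stdin>", line 16, in blobs
cv2.error: OpenCV(4.12.0) /io/opencv/modules/imgproc/src/convhull.cpp:143: error: (-215:Assertion failed) total >= 0 && (depth == CV_32F || depth == CV_32S) in function 'convexHull'
```

View pics/z1.png

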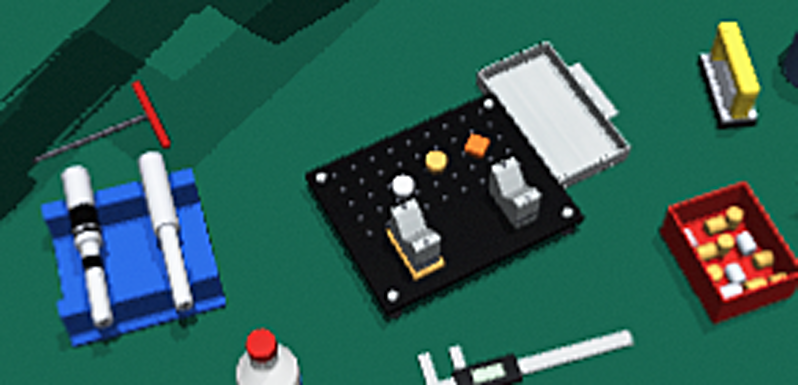

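The crop shows the plain shaft on the right, with its thick end at the top (robot side). The packer block is the -y one. The pieces, in order along +y, are the white disc, the brass disc and the orange coupon.

```bash
cat > m.py <<'E'
from h import *
for s,cor,yel,rackbox in (('scene0',[(242,214),(308,184),(344,228),(273,264)],(375,150,415,205),(140,195,215,280)),('side0',[(252,196),(315,196),(318,258),(250,262)],(250,320,310,365),(270,120,345,180))):
    c=load(s);W=cloud(c);im=c['image'];hsv=cv2.cvtColor(im,cv2.COLOR_BGR2HSV)
    m=np.zeros((420,560),np.uint8);cv2.fillPoly(m,[np.array(cor)],1);m=cv2.dilate(m,np.ones((15,15)))
    dark=(m>0)&(im.max(2)<50)&(abs(W[...,2]-.032)<.008)
    k=cv2.morphologyEx(dark.astype(np.uint8),cv2.MORPH_OPEN,np.ones((3,3)))
    v,u=np.nonzero(k); P=ray(c,np.c_[u,v],.032)[:,:2]
    print(s,'plate',cv2.minAreaRect((P*1000).astype(np.float32)))
    def rect(P): 
        q=cv2.minAreaRect(np.ascontiguousarray(P[:,:2]*1000).astype(np.float32)); return [np.round(x,1).tolist() for x in q]
    def blobs(mask,z,minA,name):
        n,l,st,ce=cv2.connectedComponentsWithStats(mask.astype(np.uint8))
        for i in range(1,n):
            if st[i,4]>=minA: 
                v,u=np.nonzero(l==i)
                print(name,ce[i].round(1),st[i,4],'ctr',ray(c,[ce[i]],z).round(4)[0][:2],'rect',rect(ray(c,np.c_[u,v],z)),'z',np.nanmedian(W[...,2][l==i]).round(3))
    def box(b):
        q=np.zeros((420,560),bool);q[b[1]:b[3],b[0]:b[2]]=1;return q
    H,S,V=hsv[...,0],hsv[...,1],hsv[...,2]
    yb=box(yel)&(H>20)&(H<35)&(S>120)
    blobs(yb,.07,30,'yellow')
    top=W[yb&(W[...,2]>.073)]; print('handle top cloud',len(top),rect(top),top[:,2].max())
    inp=(m>0)
    blobs(inp&(H>3)&(H<17)&(S>150)&(V>140),.044,8,'orange')
    blobs(inp&(H>=17)&(H<35)&(S>70)&(V>120),.044,8,'brass')
    blobs(inp&(S<50)&(V>170),.044,15,'white')
    b=W[box(rackbox)&(H>100)&(H<130)&(S>120)]
    for lo,hi in ((.005,.02),(.045,.058)):
        q=b[(b[:,2]>lo)&(b[:,2]<hi)]; print('rack',lo,rect(q))
    sh=box(rackbox)&(S<60)&(V>110)&(W[...,2]>.05)
    n,l,st,ce=cv2.connectedComponentsWithStats(sh.astype(np.uint8))
    for i in range(1,n):
        if st[i,4]>60:
            q=W[l==i]; print('shaft',ce[i].round(),st[i,4],rect(q),q[:,2].max().round(3),q[:,2].min().round(3))
E
python3 m.py
```

```text
scene0 plate ((545.3213500976562, -23.712448120117188), (211.6679229736328, 260.47674560546875), 9.420549392700195)
yellow [397.5 174. ] 305 ctr [0.507  0.3698] rect [[508.3, 366.1], [43.4, 145.5], 77.0] z 0.074
handle top cloud 169 [[496.5, 375.7], [24.8, 110.5], 78.0] 0.08384694358395994
orange [303.  202.1] 48 ctr [0.4957 0.0369] rect [[495.5, 36.8], [24.1, 26.1], 47.0] z 0.043
brass [288.1 207.9] 45 ctr [ 0.5016 -0.017 ] rect [[502.2, -16.0], [22.9, 23.7], 71.1] z 0.043
brass [281.1 244.6] 59 ctr [ 0.6237 -0.0839] rect [[606.5, -79.2], [71.2, 39.0], 9.7] z 0.038
white [324.4 195.8] 446 ctr [0.4946 0.1134] rect [[488.9, 113.2], [170.6, 38.5], 10.1] z 0.002
white [314.6 213.8] 95 ctr [0.551  0.0561] rect [[550.6, 57.0], [45.3, 30.5], 1.6] z 0.072
white [276.1 216.9] 43 ctr [ 0.5219 -0.0653] rect [[522.2, -65.8], [19.3, 23.0], 71.1] z 0.044
white [320.9 221.3] 29 ctr [0.5843 0.0642] rect [[584.2, 64.3], [11.2, 28.3], 10.9] z 0.08
white [278.5 229.3] 103 ctr [ 0.5687 -0.0734] rect [[567.9, -73.3], [46.4, 29.3], 1.3] z 0.078
white [284.3 237.3] 30 ctr [ 0.6023 -0.0658] rect [[602.4, -
[... 1065 characters left out ...]
0.5], 7.2] z 0.082
white [291.  214.1] 32 ctr [ 0.5189 -0.0643] rect [[518.7, -62.6], [20.1, 21.4], 7.2] z 0.044
white [272. 234.] 62 ctr [0.5693 0.0251] rect [[569.2, 24.8], [25.8, 39.4], 8.6] z 0.075
white [262.1 234.2] 59 ctr [0.6008 0.03  ] rect [[600.9, 30.9], [26.0, 36.7], 9.4] z 0.075
white [296.  265.7] 164 ctr [0.4783 0.1332] rect [[470.4, 132.3], [162.0, 12.0], 10.0] z 0.002
rack 0.005 [[498.0, -377.2], [172.3, 169.9], 88.4]
rack 0.045 [[497.4, -380.9], [177.0, 150.3], 87.9]
shaft [293. 138.] 74 [[557.2, -423.6], [62.2, 21.3], 1.5] 0.07 0.054
shaft [329. 142.] 97 [[417.1, -416.1], [50.3, 26.3], 2.0] 0.077 0.05
shaft [309. 155.] 319 [[499.6, -333.7], [29.7, 198.8], 89.4] 0.076 0.051
```

Run:
```python
from h import *
for s in('scene0','side0'):
    W=cloud(load(s)); z=W[...,2]; p=W[(z>.085)&(z<.3)&(W[...,0]>.35)&(W[...,0]<.95)&(abs(W[...,1])<.65)]
    g=np.zeros((130,60),np.uint8); i=((p[:,1]+.65)*100).astype(int);j=((p[:,0]-.35)*100).astype(int); g[i,j]=1
    n,l,st,ce=cv2.connectedComponentsWithStats(g)
    for k in range(1,n):
        q=p[l[i,j]==k]
        if len(q)>15: print(s,len(q),q.min(0).round(3),q.max(0).round(3),np.median(q,0).round(3))
```

```text
scene0 2250 [ 0.82  -0.65   0.085] [ 0.906 -0.521  0.196] [ 0.876 -0.58   0.184]
scene0 511 [ 0.701 -0.311  0.085] [ 0.76  -0.247  0.175] [ 0.738 -0.28   0.119]
scene0 34 [ 0.571 -0.098  0.086] [ 0.589 -0.068  0.093] [ 0.578 -0.084  0.087]
scene0 27 [ 0.619 -0.091  0.086] [ 0.633 -0.06   0.09 ] [ 0.626 -0.074  0.088]
scene0 125 [0.651 0.409 0.086] [0.672 0.444 0.186] [0.664 0.419 0.144]
scene0 115 [0.461 0.461 0.085] [0.543 0.545 0.097] [0.5   0.499 0.089]
scene0 2816 [0.732 0.539 0.085] [0.95  0.65  0.154] [0.843 0.587 0.145]
side0 315 [ 0.814 -0.648  0.085] [ 0.883 -0.6    0.198] [ 0.835 -0.62   0.16 ]
side0 529 [ 0.831 -0.587  0.086] [ 0.904 -0.518  0.196] [ 0.861 -0.536  0.152]
side0 326 [ 0.694 -0.302  0.085] [ 0.756 -0.246  0.174] [ 0.721 -0.266  0.119]
side0 24 [ 0.572 -0.097  0.085] [ 0.589 -0.065  0.092] [ 0.579 -0.083  0.087]
side0 26 [ 0.615 -0.089  0.085] [ 0.632 -0.059  0.092] [ 0.626 -0.073  0.087]
side0 120 [0.649 0.413 0.086] [0.668 0.444 0.186] [0.655 0.439 0.158]
side0 197 [0.458 0.463 0.085] [0.54  0.544 0.098] [0.499 0.504 0.091]
side0 3433 [0.731 0.543 0.086] [0.948 0.65  0.154] [0.824 0.605 0.147]
```

Call:
step_arm(
  increments=[
    {"tx": 21, "ty": 25, "tz": 10, "az": 8, "claw": 0.1},
    {"tx": 21, "ty": 25, "tz": 10, "az": 8},
    {"tx": 21, "ty": 25, "tz": 10, "az": 8},
    {"tx": 21, "ty": 25, "tz": 10, "az": 8},
    {"tx": 21, "ty": 25, "tz": 10, "az": 8},
    {"tx": 21, "ty": 25, "tz": 10, "az": 8},
    {"tx": 21, "ty": 25, "tz": 10, "az": 8},
    {"tx": 21, "ty": 25, "tz": 10, "az": 8},
    {"tx": 21, "ty": 25, "tz": 10, "az": 8},
    {"tx": 21, "ty": 25, "tz": 10, "az": 8},
    {"tx": 21, "ty": 25, "tz": 10, "az": 8},
    {"tx": 21, "ty": 25, "tz": 10, "az": 8},
  ],
)

```text
$.increments[0]: bad value
```

Call:
step_arm(
  increments=[
    {"tx": 21, "ty": 25, "tz": 10, "ax": 0, "ay": 0, "az": 8, "claw": 0.1},
    {"tx": 21, "ty": 25, "tz": 10, "ax": 0, "ay": 0, "az": 8, "claw": 0.1},
    {"tx": 21, "ty": 25, "tz": 10, "ax": 0, "ay": 0, "az": 8, "claw": 0.1},
    {"tx": 21, "ty": 25, "tz": 10, "ax": 0, "ay": 0, "az": 8, "claw": 0.1},
    {"tx": 21, "ty": 25, "tz": 10, "ax": 0, "ay": 0, "az": 8, "claw": 0.1},
    {"tx": 21, "ty": 25, "tz": 10, "ax": 0, "ay": 0, "az": 8, "claw": 0.1},
    {"tx": 21, "ty": 25, "tz": 10, "ax": 0, "ay": 0, "az": 8, "claw": 0.1},
    {"tx": 21, "ty": 25, "tz": 10, "ax": 0, "ay": 0, "az": 8, "claw": 0.1},
    {"tx": 21, "ty": 25, "tz": 10, "ax": 0, "ay": 0, "az": 8, "claw": 0.1},
    {"tx": 21, "ty": 25, "tz": 10, "ax": 0, "ay": 0, "az": 8, "claw": 0.1},
    {"tx": 21, "ty": 25, "tz": 10, "ax": 0, "ay": 0, "az": 8, "claw": 0.1},
    {"tx": 21, "ty": 25, "tz": 10, "ax": 0, "ay": 0, "az": 8, "claw": 0.1},
  ],
)

```text
time_s: 1.3
tcp_pos: [0.4717, -0.3371, 0.3302]
eef_rot: [180.0, 0.0, -64.7]
contact_force: [-0.3, 0.1, 0.6]
gripper_width: 0.0483
```

```bash
python3 -c "
from h import *
c=cap('wrist','w_shaft');print(-np.array(c['R']).T@c['t'],np.array(c['R'])[2],c['fx'])"
```

```text
[ 0.5079911  -0.41354158  0.50575301] [-0.13129024  0.27740648 -0.95173973] 293.93051388419497
```

Call:
step_arm(
  increments=[
    {"tx": 5, "ty": 40, "tz": 0, "ax": 0, "ay": 0, "az": 7, "claw": 0.1},
    {"tx": 5, "ty": 40, "tz": 0, "ax": 0, "ay": 0, "az": 7, "claw": 0.1},
    {"tx": 5, "ty": 40, "tz": 0, "ax": 0, "ay": 0, "az": 7, "claw": 0.1},
    {"tx": 5, "ty": 40, "tz": 0, "ax": 0, "ay": 0, "az": 7, "claw": 0.1},
    {"tx": 5, "ty": 40, "tz": 0, "ax": 0, "ay": 0, "az": 7, "claw": 0.1},
    {"tx": 5, "ty": 40, "tz": 0, "ax": 0, "ay": 0, "az": 7, "claw": 0.1},
    {"tx": 5, "ty": 40, "tz": 0, "ax": 0, "ay": 0, "az": 7, "claw": 0.1},
    {"tx": 5, "ty": 35, "tz": 0, "ax": 0, "ay": 0, "az": 4, "claw": 0.1},
    {"tx": 0, "ty": 0, "tz": 0, "ax": 0, "ay": 0, "az": 0, "claw": 0.1},
  ],
)

```text
time_s: 2.25
tcp_pos: [0.5114, -0.0201, 0.3296]
eef_rot: [-180.0, 0.0, -11.7]
contact_force: [-0.0, -0.3, 0.0]
gripper_width: 0.048
```

```bash
python3 -c "
from h import *
c=cap('wrist','w_plate');print(-np.array(c['R']).T@c['t'],np.array(c['R'])[2],c['fx'])
a=load('w_shaft')['image'];cv2.imwrite('pics/w1.png',cv2.resize(np.hstack([a,c['image']]),None,fx=.71,fy=.71,interpolation=cv2.INTER_AREA))"
```

```text
[ 0.59372146 -0.03814296  0.50509331] [-0.30069858  0.06320359 -0.95162265] 293.93051388419497
```

View pics/w1.png

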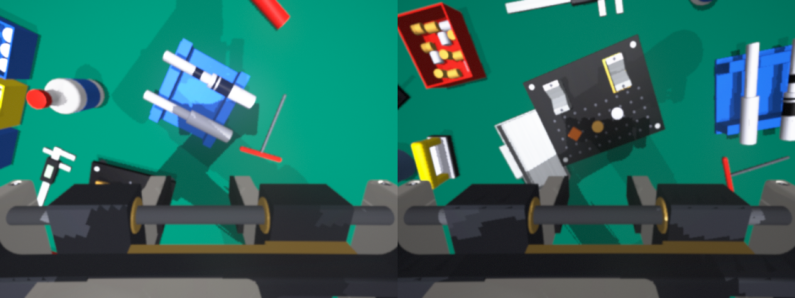

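Call:
step_arm(
  increments=[
    {"tx": -1.6, "ty": 39.7, "tz": -10, "ax": 0, "ay": 0, "az": 0, "claw": 0.1},
    {"tx": -1.6, "ty": 39.7, "tz": -10, "ax": 0, "ay": 0, "az": 0, "claw": 0.1},
    {"tx": -1.6, "ty": 39.7, "tz": -10, "ax": 0, "ay": 0, "az": 0, "claw": 0.1},
    {"tx": -1.6, "ty": 39.7, "tz": -10, "ax": 0, "ay": 0, "az": 0, "claw": 0.1},
    {"tx": -1.6, "ty": 39.7, "tz": -10, "ax": 0, "ay": 0, "az": 0, "claw": 0.1},
    {"tx": -1.6, "ty": 39.7, "tz": -10, "ax": 0, "ay": 0, "az": 0, "claw": 0.1},
    {"tx": -1.6, "ty": 39.7, "tz": -10, "ax": 0, "ay": 0, "az": 0, "claw": 0.1},
    {"tx": -1.6, "ty": 39.7, "tz": -10, "ax": 0, "ay": 0, "az": 0, "claw": 0.1},
    {"tx": -1.6, "ty": 39.7, "tz": -10, "ax": 0, "ay": 0, "az": 0, "claw": 0.1},
    {"tx": -1.6, "ty": 39.7, "tz": -10, "ax": 0, "ay": 0, "az": -0.4, "claw": 0.1},
    {"tx": 0, "ty": 0, "tz": 0, "ax": 0, "ay": 0, "az": 0, "claw": 0.1},
  ],
)

```text
time_s: 3.4
tcp_pos: [0.4947, 0.376, 0.2271]
eef_rot: [179.8, 0.1, -12.4]
contact_force: [-0.6, -0.5, -0.6]
gripper_width: 0.0479
```

Run:
```python
from h import *
def rect(P): return [np.round(x,1).tolist() for x in cv2.minAreaRect(np.ascontiguousarray(P[:,:2]*1000).astype(np.float32))]
c=load('w_plate');W=cloud(c);im=c['image'];hsv=cv2.cvtColor(im,cv2.COLOR_BGR2HSV)
R=np.array([[np.cos(.164),-np.sin(.164)],[np.sin(.164),np.cos(.164)]])
L=(W[...,:2]-[.543,-.0223])@R
reg=(abs(L[...,0])<.12)&(abs(L[...,1])<.14)
k=cv2.morphologyEx((reg&(abs(W[...,2]-.032)<.006)&(hsv[...,1]<90)&(im.max(2)<100)).astype(np.uint8),cv2.MORPH_OPEN,np.ones((3,3)))
v,u=np.nonzero(k);print('plate',rect(ray(c,np.c_[u,v],.032)))
t=W[reg&(W[...,2]>.07)];print('blocktops',[(rect(q),q[:,2].max().round(3)) for q in(t[t[:,1]<-.03],t[t[:,1]>-.03])])
for s in('w_plate','w_shaft'):
    c=load(s);W=cloud(c);im=c['image']
    q=W[(W[...,2]>.05)&(W[...,2]<.09)&(abs(W[...,0]-.5)<.12)&(abs(W[...,1]+.336)<.03)&((im.max(2).astype(int)-im.min(2))<70)]
    print(s,'shaft',len(q),rect(q))
    for lo,hi in((.39,.49),(.51,.61)):
        z=q[(q[:,0]>lo)&(q[:,0]<hi)]; b=np.digitize(z[:,0],np.arange(lo,hi,.02)); 
        print([(round(z[b==i][:,0].mean(),3),round((z[b==i][:,1].min()+z[b==i][:,1].max())/2,4),round(np.ptp(z[b==i][:,1]),3)) for i in np.unique(b)])
    rk=W[(W[...,2]>.003)&(W[...,2]<.058)&(abs(W[...,0]-.5)<.12)&(abs(W[...,1]+.38)<.12)&(im[...,0].astype(int)-im[...,2]>70)&(im[...,0].astype(int)-im[...,1]>30)];print('rack',rect(rk))
from plant import r
c=cap('wrist','w_push'); print(r.get_state()['tcp_pos'])
W=cloud(c);im=c['image'];h=cv2.cvtColor(im,cv2.COLOR_BGR2HSV)
y=(h[...,0]>20)&(h[...,0]<35)&(h[...,1]>120)&(abs(W[...,2]-.078)<.005)&(abs(W[...,1]-.377)<.08);print('bar',y.sum(),rect(W[y]) if y.sum()>9 else '')
```

```text
plate [[542.0, -23.8], [208.0, 258.7], 9.4]
blocktops [([[550.4, -77.0], [85.0, 164.6], 72.4], np.float64(0.463)), ([[553.8, 34.9], [121.1, 77.2], 44.8], np.float64(0.463))]
w_plate shaft 2866 [[500.2, -342.0], [35.5, 200.5], 88.1]
[(np.float64(0.405), np.float64(-0.3352), np.float64(0.028)), (np.float64(0.42), np.float64(-0.3398), np.float64(0.035)), (np.float64(0.44), np.float64(-0.3365), np.float64(0.027)), (np.float64(0.46), np.float64(-0.3363), np.float64(0.027)), (np.float64(0.48), np.float64(-0.3372), np.float64(0.027))]
[(np.float64(0.52), np.float64(-0.339), np.float64(0.019)), (np.float64(0.54), np.float64(-0.3386), np.float64(0.018)), (np.float64(0.56), np.float64(-0.3399), np.float64(0.019)), (np.float64(0.58), np.float64(-0.3409), np.float64(0.02)), (np.float64(0.595), np.float64(-0.3417), np.float64(0.02))]
rack [[497.7, -374.4], [158.7, 171.9], 88.4]
w_shaft shaft 2165 [[500.4, -338.7], [32.1, 199.6], 88.4]
[(np.float64(0.405), np.float64(-0.3372), np.float64(0.029)), (np.float64(0.42), np.float64(-0.3368), np.float64(0.031)), (np.float64(0.44), np.float64(-0.3371), np.float64(0.032)), (np.float64(0.46), np.float64(-0.3391), np.float64(0.029)), (np.float64(0.48), np.float64(-0.3397), np.float64(0.029))]
[(np.float64(0.52), np.float64(-0.3415), np.float64(0.019)), (np.float64(0.54), np.float64(-0.3419), np.float64(0.019)), (np.float64(0.56), np.float64(-0.3424), np.float64(0.018)), (np.float64(0.58), np.float64(-0.3432), np.float64(0.019)), (np.float64(0.595), np.float64(-0.3437), np.float64(0.019))]
rack [[499.6, -376.2], [188.6, 171.2], 88.3]
[0.49490381 0.37429254 0.22799663]
bar 1831 [[496.0, 376.0], [22.9, 109.3], 77.7]
```

Call:
step_arm(
  increments=[
    {"tx": 1, "ty": 1, "tz": -25, "ax": 0, "ay": 0, "az": 0, "claw": 0.1},
    {"tx": 0, "ty": 0, "tz": -25, "ax": 0, "ay": 0, "az": 0, "claw": 0.1},
    {"tx": 0, "ty": 0, "tz": -25, "ax": 0, "ay": 0, "az": 0, "claw": 0.1},
    {"tx": 0, "ty": 0, "tz": -25, "ax": 0, "ay": 0, "az": 0, "claw": 0.1},
    {"tx": 0, "ty": 0, "tz": -25, "ax": 0, "ay": 0, "az": 0, "claw": 0.1},
    {"tx": 0, "ty": 0, "tz": -22, "ax": 0, "ay": 0, "az": 0, "claw": 0.1},
    {"tx": 0, "ty": 0, "tz": -14, "ax": 0, "ay": 0, "az": 0, "claw": 0.1},
    {"tx": 0, "ty": 0, "tz": 0, "ax": 0, "ay": 0, "az": 0, "claw": 0.1},
    {"tx": 0, "ty": 0, "tz": 0, "ax": 0, "ay": 0, "az": 0, "claw": -1},
    {"tx": 0, "ty": 0, "tz": 0, "ax": 0, "ay": 0, "az": 0, "claw": -1},
    {"tx": 0, "ty": 0, "tz": 0, "ax": 0, "ay": 0, "az": 0, "claw": -1},
    {"tx": 0, "ty": 0, "tz": 0, "ax": 0, "ay": 0, "az": 0, "claw": -1},
  ],
  newtons=40,
)

```text
time_s: 4.65
tcp_pos: [0.4965, 0.375, 0.07]
eef_rot: [-179.9, -0.0, -12.4]
contact_force: [-0.4, 0.7, -0.8]
gripper_width: 0.0218
```

Call:
step_arm(
  increments=[
    {"tx": 0, "ty": 0, "tz": 10, "ax": 0, "ay": 0, "az": 0, "claw": -1},
    {"tx": 0, "ty": 0, "tz": 30, "ax": 0, "ay": 0, "az": 0, "claw": -1},
    {"tx": 0, "ty": 0, "tz": 40, "ax": 0, "ay": 0, "az": 0, "claw": -1},
    {"tx": 0, "ty": 0, "tz": 40, "ax": 0, "ay": 0, "az": 0, "claw": -1},
    {"tx": 2, "ty": -30, "tz": 0, "ax": 0, "ay": 0, "az": 3, "claw": -1},
    {"tx": 2, "ty": -40, "tz": 0, "ax": 0, "ay": 0, "az": 3, "claw": -1},
    {"tx": 2, "ty": -40, "tz": 0, "ax": 0, "ay": 0, "az": 3, "claw": -1},
    {"tx": 2, "ty": -40, "tz": 0, "ax": 0, "ay": 0, "az": 3, "claw": -1},
    {"tx": 2, "ty": -40, "tz": 0, "ax": 0, "ay": 0, "az": 3, "claw": -1},
    {"tx": 2, "ty": -40, "tz": 0, "ax": 0, "ay": 0, "az": 3, "claw": -1},
    {"tx": 2, "ty": -40, "tz": 0, "ax": 0, "ay": 0, "az": 3, "claw": -1},
    {"tx": 0, "ty": -40, "tz": 0, "ax": 0, "ay": 0, "az": 0.8, "claw": -1},
  ],
)

```text
time_s: 5.85
tcp_pos: [0.5103, 0.0632, 0.1903]
eef_rot: [-180.0, -0.1, 9.5]
contact_force: [0.4, -0.5, 0.0]
gripper_width: 0.0003
```

Call:
step_arm(
  increments=[
    {"tx": 0, "ty": -40, "tz": 0, "ax": 0, "ay": 0, "az": 0, "claw": -1},
    {"tx": 0, "ty": -40, "tz": 0, "ax": 0, "ay": 0, "az": 0, "claw": -1},
    {"tx": 0, "ty": -40, "tz": 0, "ax": 0, "ay": 0, "az": 0, "claw": -1},
    {"tx": 0, "ty": -40, "tz": 0, "ax": 0, "ay": 0, "az": 0, "claw": -1},
    {"tx": 0.5, "ty": -27, "tz": 0, "ax": 0, "ay": 0, "az": 0, "claw": -1},
    {"tx": 0, "ty": 0, "tz": -25, "ax": 0, "ay": 0, "az": 0, "claw": -1},
    {"tx": 0, "ty": 0, "tz": -25, "ax": 0, "ay": 0, "az": 0, "claw": -1},
    {"tx": 0, "ty": 0, "tz": -20, "ax": 0, "ay": 0, "az": 0, "claw": -1},
    {"tx": 0, "ty": 0, "tz": -10, "ax": 0, "ay": 0, "az": 0, "claw": -1},
    {"tx": 0, "ty": 0, "tz": 0, "ax": 0, "ay": 0, "az": 0, "claw": -1},
    {"tx": 0, "ty": 0, "tz": 0, "ax": 0, "ay": 0, "az": 0, "claw": -1},
  ],
)

```text
time_s: 6.95
tcp_pos: [0.5114, -0.1223, 0.1101]
eef_rot: [180.0, -0.1, 9.4]
contact_force: [0.7, 1.0, 1.1]
gripper_width: 0.0004
```

Run:
```python
from h import *
from plant import r
a=cap('scene','sc1');b=cap('side','si1');w=cap('wrist','w1b');s=r.get_state();print(s['tcp_pos'],s['eef_rot'],s['contact_force'])
f=lambda i,y,x,k:cv2.resize(i[y:y+130,x:x+130],(390,390),interpolation=cv2.INTER_CUBIC)
cv2.imwrite('pics/p1.png',np.hstack([f(a['image'],150,230,3),f(b['image'],170,230,3)]))
```

```text
[ 0.51151904 -0.12224579  0.11025295] [ 1.79985583e+02 -1.11906469e-01  9.37502892e+00] [ 0.81345027 -0.0175862  -0.14801708]
```

View pics/p1.png

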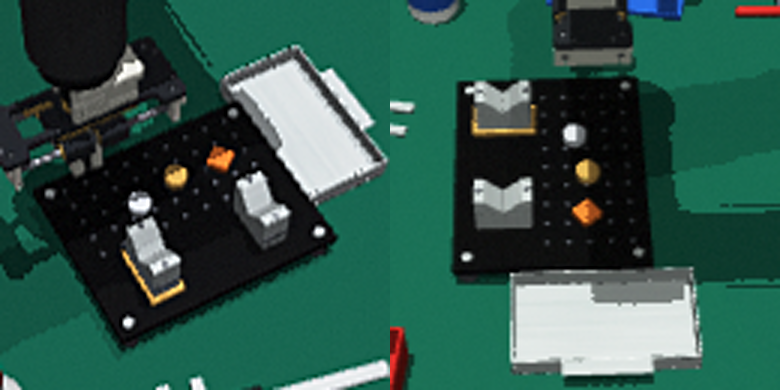

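No pusher in the gripper: the fingers are shut on nothing. The pieces are untouched. I'll look at where the pusher is now.

Run:
```python
from h import *
def rect(P): return [np.round(x,1).tolist() for x in cv2.minAreaRect(np.ascontiguousarray(P[:,:2]*1000).astype(np.float32))]
for s in('sc1','si1'):
    c=load(s);W=cloud(c);h=cv2.cvtColor(c['image'],cv2.COLOR_BGR2HSV)
    y=(h[...,0]>20)&(h[...,0]<35)&(h[...,1]>120)&(abs(W[...,1]-.377)<.15)&(abs(W[...,0]-.5)<.15)&(W[...,2]>.02)&(W[...,2]<.12)
    q=W[y];print(s,len(q),q[:,2].min(),q[:,2].max(),rect(q[q[:,2]>.07]),rect(q))
a=load('sc1')['image'][130:220,350:470];b=load('si1')['image'][300:390,220:340]
cv2.imwrite('pics/p2.png',cv2.resize(np.hstack([a,b]),None,fx=3.3,fy=3.3,interpolation=cv2.INTER_CUBIC))
```

```text
sc1 301 0.020406514457059148 0.08574319664268082 [[496.2, 375.0], [25.6, 112.7], 77.9] [[496.5, 374.8], [25.9, 113.3], 77.9]
si1 471 0.02354370375120718 0.0810241048312655 [[494.0, 377.9], [25.1, 110.7], 77.2] [[494.0, 377.9], [25.1, 110.7], 77.2]
```

View pics/p2.png

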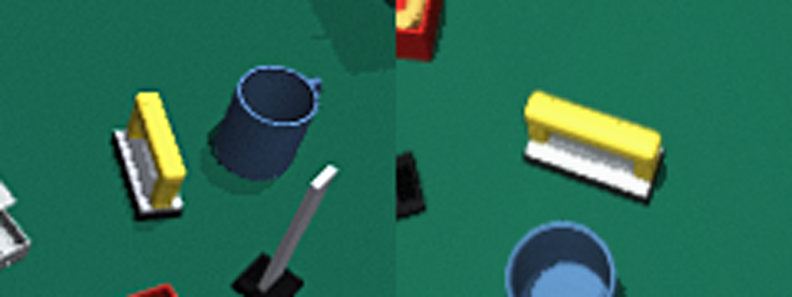

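The pusher still stands where it was; the grip had not settled, or slipped. I'll repeat it lower and with a longer close.

Call:
step_arm(
  increments=[
    {"tx": 0, "ty": 0, "tz": 40, "ax": 0, "ay": 0, "az": 0, "claw": 0.1},
    {"tx": 0, "ty": 10, "tz": 40, "ax": 0, "ay": 0, "az": 0, "claw": 0.1},
    {"tx": -1.5, "ty": 48, "tz": 0, "ax": 0, "ay": 0, "az": -3, "claw": 0.1},
    {"tx": -2, "ty": 48, "tz": 0, "ax": 0, "ay": 0, "az": -3, "claw": 0.1},
    {"tx": -2, "ty": 48, "tz": 0, "ax": 0, "ay": 0, "az": -3, "claw": 0.1},
    {"tx": -2, "ty": 48, "tz": 0, "ax": 0, "ay": 0, "az": -3, "claw": 0.1},
    {"tx": -2, "ty": 48, "tz": 0, "ax": 0, "ay": 0, "az": -3, "claw": 0.1},
    {"tx": -2, "ty": 48, "tz": 0, "ax": 0, "ay": 0, "az": -3, "claw": 0.1},
    {"tx": -2, "ty": 48, "tz": 0, "ax": 0, "ay": 0, "az": -3, "claw": 0.1},
    {"tx": -2, "ty": 48, "tz": 0, "ax": 0, "ay": 0, "az": -0.7, "claw": 0.1},
    {"tx": 0, "ty": 48, "tz": 0, "ax": 0, "ay": 0, "az": 0, "claw": 0.1},
    {"tx": 0, "ty": 48, "tz": 0, "ax": 0, "ay": 0, "az": 0, "claw": 0.1},
  ],
)

```text
time_s: 8.3
tcp_pos: [0.4949, 0.37, 0.1903]
eef_rot: [-179.9, -0.0, -12.3]
contact_force: [1.3, 1.1, 0.4]
gripper_width: 0.048
```

Call:
step_arm(
  increments=[
    {"tx": 0, "ty": 8.5, "tz": -20, "ax": 0, "ay": 0, "az": 0, "claw": 0.1},
    {"tx": 0, "ty": 0, "tz": -25, "ax": 0, "ay": 0, "az": 0, "claw": 0.1},
    {"tx": 0, "ty": 0, "tz": -25, "ax": 0, "ay": 0, "az": 0, "claw": 0.1},
    {"tx": 0, "ty": 0, "tz": -25, "ax": 0, "ay": 0, "az": 0, "claw": 0.1},
    {"tx": 0, "ty": 0, "tz": -20, "ax": 0, "ay": 0, "az": 0, "claw": 0.1},
    {"tx": 0, "ty": 0, "tz": -12, "ax": 0, "ay": 0, "az": 0, "claw": 0.1},
    {"tx": 0, "ty": 0, "tz": 0, "ax": 0, "ay": 0, "az": 0, "claw": 0.1},
    {"tx": 0, "ty": 0, "tz": 0, "ax": 0, "ay": 0, "az": 0, "claw": 0.1},
  ],
)

```text
time_s: 9.1
tcp_pos: [0.4957, 0.3766, 0.063]
eef_rot: [-180.0, -0.0, -12.3]
contact_force: [0.1, 0.6, 0.8]
gripper_width: 0.0479
```

Call:
step_arm(
  increments=[
    {"tx": 0, "ty": 0, "tz": 0, "ax": 0, "ay": 0, "az": 0, "claw": -1},
    {"tx": 0, "ty": 0, "tz": 0, "ax": 0, "ay": 0, "az": 0, "claw": -1},
    {"tx": 0, "ty": 0, "tz": 0, "ax": 0, "ay": 0, "az": 0, "claw": -1},
    {"tx": 0, "ty": 0, "tz": 0, "ax": 0, "ay": 0, "az": 0, "claw": -1},
    {"tx": 0, "ty": 0, "tz": 0, "ax": 0, "ay": 0, "az": 0, "claw": -1},
    {"tx": 0, "ty": 0, "tz": 0, "ax": 0, "ay": 0, "az": 0, "claw": -1},
    {"tx": 0, "ty": 0, "tz": 0, "ax": 0, "ay": 0, "az": 0, "claw": -1},
    {"tx": 0, "ty": 0, "tz": 0, "ax": 0, "ay": 0, "az": 0, "claw": -1},
  ],
  newtons=50,
)

```text
time_s: 9.9
tcp_pos: [0.4952, 0.3761, 0.062]
eef_rot: [180.0, 0.0, -12.3]
contact_force: [0.1, 0.3, -0.4]
gripper_width: 0.0005
```

Run:
```python
from h import *
a=cap('scene','sc2')['image'][80:230,310:470];b=cap('side','si2')['image'][250:400,200:360];w=cap('wrist','w2')
cv2.imwrite('pics/p3.png',np.hstack([cv2.resize(np.vstack([a,b]),(307,576),interpolation=cv2.INTER_CUBIC),cv2.copyMakeBorder(cv2.resize(w['image'],(480,360)),0,216,0,0,cv2.BORDER_CONSTANT)]))
```

```text
(no output)
```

View pics/p3.png

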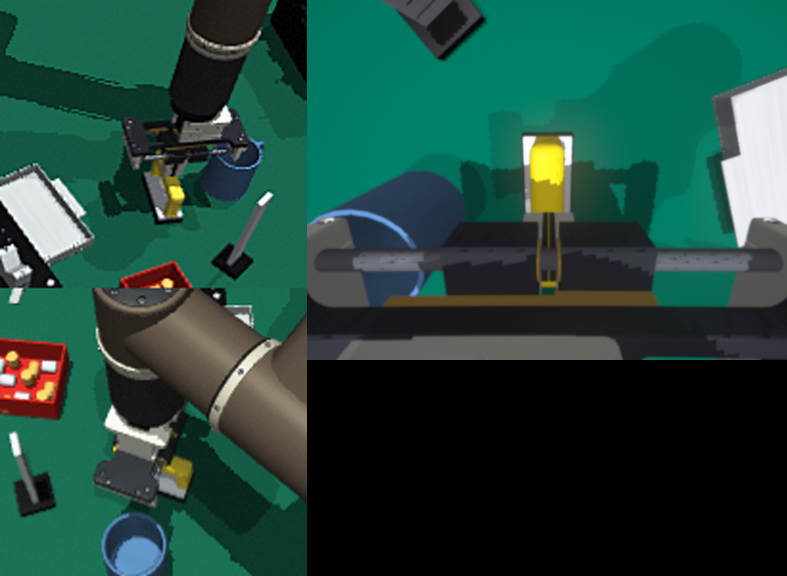

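Run:
```python
from h import *
from plant import r
print('overhang',r.finger_overhang,r.get_state()['gripper_width'])
c=load('w2');W=cloud(c);s=r.get_state();t=s['tcp_pos']
y=np.radians(s['eef_rot'][2]);ex=np.array([np.cos(y),np.sin(y)]);ey=np.array([-np.sin(y),np.cos(y)])
D=W[...,:2]-t[:2];X=(D@ex)*1000;Y=(D@ey)*1000;Z=W[...,2]*1000
for v in (200,225,250,262,275,290,305,320,335):
    print(v,[(u,int(X[v,u]),int(Y[v,u]),int(Z[v,u]),c['image'][v,u].tolist()) for u in range(250,318,6) if np.isfinite(Z[v,u])])
print(proj(c,[[*(t[:2]+ey*o/1000),z] for z in(.043,.062,.08,.1) for o in(-12,0,12)]).round().tolist())
cv2.imwrite('pics/p4.png',cv2.resize(c['image'][140:400,180:390],None,fx=2.3,fy=2.3,interpolation=cv2.INTER_CUBIC))
```

```text
overhang 0.019 0.0005944702003737692
200 [(250, 16, 25, 1, [53, 68, 42]), (256, 21, 19, 19, [143, 138, 138]), (262, 38, 10, 77, [26, 226, 242]), (268, 38, 6, 78, [54, 252, 254]), (274, 38, 3, 77, [54, 253, 254]), (280, 38, 0, 77, [48, 252, 254]), (286, 38, -3, 79, [43, 251, 254]), (292, 38, -6, 78, [35, 246, 253]), (298, 38, -10, 76, [32, 203, 226]), (304, 21, -18, 18, [146, 143, 143]), (310, 16, -24, 0, [54, 72, 57]), (316, 16, -29, 1, [56, 75, 50])]
225 [(250, -5, 26, 0, [63, 80, 33]), (256, 1, 19, 18, [142, 135, 136]), (262, 23, 10, 76, [29, 129, 146]), (268, 23, 7, 77, [23, 147, 166]), (274, 23, 3, 78, [25, 151, 171]), (280, 23, 0, 77, [24, 150, 171]), (286, 23, -3, 77, [24, 151, 171]), (292, 23, -6, 77, [26, 147, 167]), (298, 22, -10, 75, [31, 129, 146]), (304, 0, -18, 18, [146, 140, 140]), (310, -5, -25, 1, [50, 68, 46]), (316, -5, -30, 1, [53, 70, 41])]
250 [(250, -28, 27, 1, [65, 79, 22]), (256, 12, 13, 87, [101, 105, 109]), (262, 12, 10, 87, [100, 105, 109]), (268, 12, 6, 87, [100, 106, 110]), (274, 12, 3, 87, [88, 97, 101]), (280, 10, 0, 83, [30, 55, 62]), (286, 10, -3, 84,
[... 2128 characters left out ...]
04, 30, -6, 169, [37, 32, 33]), (310, 30, -8, 169, [37, 33, 32]), (316, 30, -10, 169, [37, 33, 32])]
335 [(250, 24, 8, 168, [37, 31, 31]), (256, 24, 6, 168, [36, 31, 30]), (262, 25, 4, 169, [35, 30, 30]), (268, 22, 3, 165, [30, 26, 25]), (274, -119, 6, 2, [45, 81, 69]), (280, -122, 0, 0, [42, 81, 69]), (286, -120, -4, 0, [40, 80, 68]), (292, 4, -4, 145, [68, 71, 72]), (298, 25, -5, 169, [38, 33, 32]), (304, 24, -7, 169, [36, 31, 32]), (310, 24, -8, 168, [36, 32, 32]), (316, 24, -10, 169, [37, 34, 34])]
[[297.0, 238.0], [281.0, 238.0], [264.0, 238.0], [299.0, 250.0], [280.0, 250.0], [262.0, 250.0], [300.0, 263.0], [280.0, 263.0], [260.0, 263.0], [303.0, 281.0], [280.0, 281.0], [258.0, 281.0]]
```

View pics/p4.png

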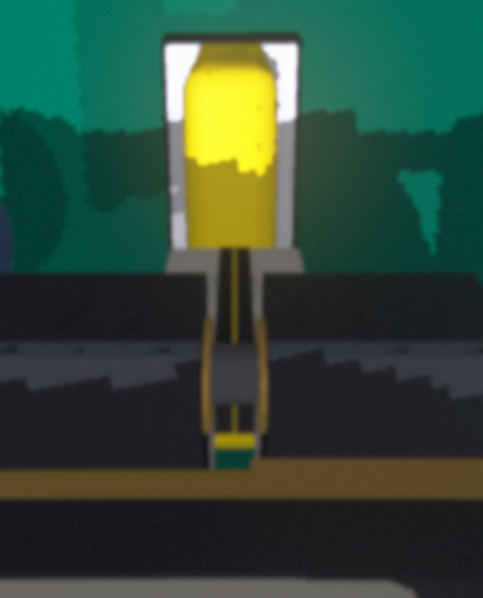

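The fingers shut above the bar. The wrist depth puts their tips at z≈85 mm, although the reported TCP (62 mm) implies 43. I'll check that offset with other views.

Run:
```python
from h import *
for s,t,yw in(('w_shaft',[.4717,-.3371,.3302],-64.7),('w_plate',[.5114,-.0201,.3296],-11.7),('w2',[.4955,.3763,.0625],-12.3),('sc1',[.5115,-.1222,.1102],9.4),('si1',[.5115,-.1222,.1102],9.4)):
    W=cloud(load(s));y=np.radians(yw);ex=np.array([np.cos(y),np.sin(y)]);ey=np.array([-np.sin(y),np.cos(y)])
    D=W[...,:2]-t[:2];X=D@ex;Y=D@ey;Z=W[...,2]-t[2]
    m=(abs(X)<.016)&(abs(Y)<.07)&(Z>-.03)&(Z<.09)&(W[...,2]>.055)
    if s=='w2': m&=W[...,2]>.081
    z=Z[m];print(s,m.sum(),(np.percentile(z,[0,1,5,25])*1000).round(1) if m.sum() else '', 'Y at low',(np.percentile(Y[m&(Z<np.percentile(z,20))],[5,95])*1000).round() if m.sum() else '')
    b=(abs(X)<.05)&(abs(Y)<.1)&(Z>.03)&(Z<.15)&~m; print('  hist',np.histogram(Z[b|m]*1000,np.arange(-20,150,10))[0])
```

```text
w_shaft 4287 [17.  19.2 23.8 36.4] Y at low [-37.  38.]
  hist [    0     0     0    68   541   795   703   779   583   373  3818 12544
 24471 10312 24574  2948]
w_plate 4298 [17.  19.4 23.8 36.5] Y at low [-38.  37.]
  hist [    0     0     0    62   550   797   704   775   580   375  3840 12660
 24367 10392 24521  2913]
w2 1495 [18.6 20.2 22.6 29.7] Y at low [-15.  13.]
  hist [    0     0     0    15   378   706   165   228   253    49  3693 13092
 20894 10889 24324  2253]
sc1 61 [14.4 18.1 22.8 27.8] Y at low [-12.  12.]
  hist [  0   0   0   1  19  20  12   2   0   0  39 123 232 148 653  62]
si1 0  Y at low 
  hist [  0   0   0   0   0   0   0   0   0   0  35  76  87  52 312  31]
```

Five views agree: the fingertips are about 17-18 mm above the reported TCP instead of 19 mm below it. The true grasp point is therefore about 37 mm above the reported TCP. I'll open here, go down another 35 mm, and grip.

Call:
step_arm(
  increments=[
    {"tx": 0, "ty": 0, "tz": 10, "ax": 0, "ay": 0, "az": 0, "claw": 0.1},
    {"tx": 0, "ty": 0, "tz": 0, "ax": 0, "ay": 0, "az": 0, "claw": 0.1},
    {"tx": 0, "ty": 0, "tz": 0, "ax": 0, "ay": 0, "az": 0, "claw": 0.1},
    {"tx": 0, "ty": 0, "tz": 0, "ax": 0, "ay": 0, "az": 0, "claw": 0.1},
    {"tx": 0, "ty": 0, "tz": 0, "ax": 0, "ay": 0, "az": 0, "claw": 0.1},
    {"tx": 0, "ty": 0, "tz": 0, "ax": 0, "ay": 0, "az": 0, "claw": 0.1},
    {"tx": 0, "ty": 0, "tz": 0, "ax": 0, "ay": 0, "az": 0, "claw": 0.1},
    {"tx": 0, "ty": 0, "tz": -10, "ax": 0, "ay": 0, "az": 0, "claw": 0.1},
    {"tx": 0, "ty": 0, "tz": -10, "ax": 0, "ay": 0, "az": 0, "claw": 0.1},
    {"tx": 0, "ty": 0, "tz": -10, "ax": 0, "ay": 0, "az": 0, "claw": 0.1},
    {"tx": 0, "ty": 0, "tz": -10, "ax": 0, "ay": 0, "az": 0, "claw": 0.1},
    {"tx": 0, "ty": 0, "tz": -5, "ax": 0, "ay": 0, "az": 0, "claw": 0.1},
  ],
)

```text
time_s: 11.25
tcp_pos: [0.4947, 0.3754, 0.0253]
eef_rot: [179.9, 0.1, -12.4]
contact_force: [-0.1, -0.1, -0.4]
gripper_width: 0.0484
```

Call:
step_arm(
  increments=[
    {"tx": 0, "ty": 0, "tz": 0, "ax": 0, "ay": 0, "az": 0, "claw": -1},
    {"tx": 0, "ty": 0, "tz": 0, "ax": 0, "ay": 0, "az": 0, "claw": -1},
    {"tx": 0, "ty": 0, "tz": 0, "ax": 0, "ay": 0, "az": 0, "claw": -1},
    {"tx": 0, "ty": 0, "tz": 0, "ax": 0, "ay": 0, "az": 0, "claw": -1},
    {"tx": 0, "ty": 0, "tz": 0, "ax": 0, "ay": 0, "az": 0, "claw": -1},
    {"tx": 0, "ty": 0, "tz": 0, "ax": 0, "ay": 0, "az": 0, "claw": -1},
    {"tx": 0, "ty": 0, "tz": 0, "ax": 0, "ay": 0, "az": 0, "claw": -1},
  ],
  newtons=45,
)

```text
time_s: 11.95
tcp_pos: [0.4955, 0.3765, 0.0275]
eef_rot: [-179.9, -0.0, -12.3]
contact_force: [-0.3, 0.2, 2.3]
gripper_width: 0.0235
```

Call:
step_arm(
  increments=[
    {"tx": 0, "ty": 0, "tz": 10, "ax": 0, "ay": 0, "az": 0, "claw": -1},
    {"tx": 0, "ty": 0, "tz": 30, "ax": 0, "ay": 0, "az": 0, "claw": -1},
    {"tx": 0, "ty": 0, "tz": 40, "ax": 0, "ay": 0, "az": 0, "claw": -1},
    {"tx": 0, "ty": 0, "tz": 40, "ax": 0, "ay": 0, "az": 0, "claw": -1},
    {"tx": 2, "ty": -30, "tz": 0, "ax": 0, "ay": 0, "az": 3, "claw": -1},
    {"tx": 2, "ty": -40, "tz": 0, "ax": 0, "ay": 0, "az": 3, "claw": -1},
    {"tx": 2, "ty": -40, "tz": 0, "ax": 0, "ay": 0, "az": 3, "claw": -1},
    {"tx": 2, "ty": -40, "tz": 0, "ax": 0, "ay": 0, "az": 3, "claw": -1},
    {"tx": 2, "ty": -40, "tz": 0, "ax": 0, "ay": 0, "az": 3, "claw": -1},
    {"tx": 2, "ty": -40, "tz": 0, "ax": 0, "ay": 0, "az": 3, "claw": -1},
    {"tx": 2, "ty": -40, "tz": 0, "ax": 0, "ay": 0, "az": 3, "claw": -1},
    {"tx": 1.5, "ty": -40, "tz": 0, "ax": 0, "ay": 0, "az": 0.7, "claw": -1},
  ],
)

```text
time_s: 13.15
tcp_pos: [0.51, 0.0643, 0.1474]
eef_rot: [-180.0, 0.0, 9.5]
contact_force: [0.1, 0.1, -3.1]
gripper_width: 0.0235
```

Call:
step_arm(
  increments=[
    {"tx": 0, "ty": -40, "tz": 0, "ax": 0, "ay": 0, "az": 0, "claw": -1},
    {"tx": 0, "ty": -40, "tz": 0, "ax": 0, "ay": 0, "az": 0, "claw": -1},
    {"tx": 0, "ty": -40, "tz": 0, "ax": 0, "ay": 0, "az": 0, "claw": -1},
    {"tx": 0, "ty": -40, "tz": 0, "ax": 0, "ay": 0, "az": 0, "claw": -1},
    {"tx": 0, "ty": -28, "tz": 0, "ax": 0, "ay": 0, "az": 0, "claw": -1},
    {"tx": 0, "ty": 0, "tz": -20, "ax": 0, "ay": 0, "az": 0, "claw": -1},
    {"tx": 0, "ty": 0, "tz": -20, "ax": 0, "ay": 0, "az": 0, "claw": -1},
    {"tx": 0, "ty": 0, "tz": -20, "ax": 0, "ay": 0, "az": 0, "claw": -1},
    {"tx": 0, "ty": 0, "tz": -14, "ax": 0, "ay": 0, "az": 0, "claw": -1},
    {"tx": 0, "ty": 0, "tz": 0, "ax": 0, "ay": 0, "az": 0, "claw": -1},
  ],
)

```text
time_s: 14.15
tcp_pos: [0.5086, -0.1221, 0.0714]
eef_rot: [-180.0, 0.3, 9.3]
contact_force: [0.3, 0.5, -1.6]
gripper_width: 0.0234
```

Run:
```python
from h import *
from plant import r
c=cap('scene','sc3');w=cap('wrist','w3');s=r.get_state();print(s['tcp_pos'],s['eef_rot'],s['contact_force'],s['gripper_width'])
# sweep frame: pusher foot plate points from wrist cloud in plate frame
W=cloud(w);a=np.radians(9.4);ex=np.array([np.cos(a),np.sin(a)]);ey=np.array([-np.sin(a),np.cos(a)])
D=W[...,:2]-[.5426,-.0233];L=np.stack([D@ex,D@ey],-1)*1000
im=w['image'];h=cv2.cvtColor(im,cv2.COLOR_BGR2HSV)
m=(h[...,0]>20)&(h[...,0]<35)&(h[...,1]>120)&(W[...,2]>.095)&(W[...,2]<.13);print('bar local',np.percentile(L[m],[1,99],0).round(),np.percentile(W[m][:,2],[5,95]).round(3))
cv2.imwrite('pics/p5.png',np.hstack([cv2.resize(c['image'][120:270,220:370],(400,400)),cv2.resize(w['image'][:300],(400,400))]))
```

```text
[ 0.51062644 -0.12196768  0.07349149] [1.79992256e+02 2.98089529e-02 9.35921942e+00] [-0.00461509  0.50866419 -2.1160672 ] 0.02370239388238557
bar local [[ -78. -105.]
 [   7.  -81.]] [0.118 0.125]
```

View pics/p5.png

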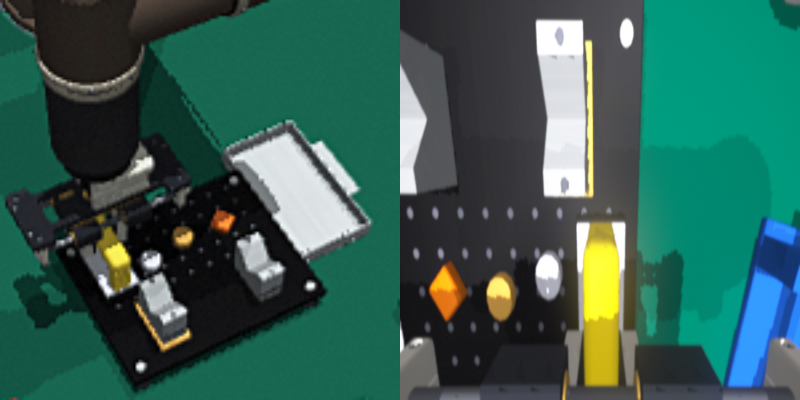

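The view shows the pusher held upright behind the white disc and clear of the packer block, with all three pieces ahead of its face. Now I'll lower 12 mm and sweep.

Call:
step_arm(
  increments=[
    {"tx": 0, "ty": 0, "tz": -7, "ax": 0, "ay": 0, "az": 0, "claw": -1},
    {"tx": 0, "ty": 0, "tz": -5, "ax": 0, "ay": 0, "az": 0, "claw": -1},
    {"tx": -1.63, "ty": 9.87, "tz": 0, "ax": 0, "ay": 0, "az": 0, "claw": -1},
    {"tx": -1.63, "ty": 9.87, "tz": 0, "ax": 0, "ay": 0, "az": 0, "claw": -1},
    {"tx": -1.63, "ty": 9.87, "tz": 0, "ax": 0, "ay": 0, "az": 0, "claw": -1},
    {"tx": -1.63, "ty": 9.87, "tz": 0, "ax": 0, "ay": 0, "az": 0, "claw": -1},
    {"tx": -1.63, "ty": 9.87, "tz": 0, "ax": 0, "ay": 0, "az": 0, "claw": -1},
    {"tx": -1.63, "ty": 9.87, "tz": 0, "ax": 0, "ay": 0, "az": 0, "claw": -1},
    {"tx": -1.63, "ty": 9.87, "tz": 0, "ax": 0, "ay": 0, "az": 0, "claw": -1},
    {"tx": -1.63, "ty": 9.87, "tz": 0, "ax": 0, "ay": 0, "az": 0, "claw": -1},
    {"tx": -1.63, "ty": 9.87, "tz": 0, "ax": 0, "ay": 0, "az": 0, "claw": -1},
    {"tx": -1.63, "ty": 9.87, "tz": 0, "ax": 0, "ay": 0, "az": 0, "claw": -1},
  ],
)

```text
time_s: 15.45
tcp_pos: [0.4942, -0.0224, 0.061]
eef_rot: [180.0, 0.0, 9.4]
contact_force: [0.2, -0.7, -2.3]
gripper_width: 0.0241
```

Call:
step_arm(
  increments=[
    {"tx": -1.63, "ty": 9.87, "tz": 0, "ax": 0, "ay": 0, "az": 0, "claw": -1},
    {"tx": -1.63, "ty": 9.87, "tz": 0, "ax": 0, "ay": 0, "az": 0, "claw": -1},
    {"tx": -1.63, "ty": 9.87, "tz": 0, "ax": 0, "ay": 0, "az": 0, "claw": -1},
    {"tx": -1.63, "ty": 9.87, "tz": 0, "ax": 0, "ay": 0, "az": 0, "claw": -1},
    {"tx": -1.63, "ty": 9.87, "tz": 0, "ax": 0, "ay": 0, "az": 0, "claw": -1},
    {"tx": -1.63, "ty": 9.87, "tz": 0, "ax": 0, "ay": 0, "az": 0, "claw": -1},
    {"tx": -1.63, "ty": 9.87, "tz": 0, "ax": 0, "ay": 0, "az": 0, "claw": -1},
    {"tx": -1.63, "ty": 9.87, "tz": 0, "ax": 0, "ay": 0, "az": 0, "claw": -1},
    {"tx": -1.63, "ty": 9.87, "tz": 0, "ax": 0, "ay": 0, "az": 0, "claw": -1},
    {"tx": -1.63, "ty": 9.87, "tz": 0, "ax": 0, "ay": 0, "az": 0, "claw": -1},
    {"tx": -1.63, "ty": 9.87, "tz": 0, "ax": 0, "ay": 0, "az": 0, "claw": -1},
    {"tx": 0, "ty": 0, "tz": 0, "ax": 0, "ay": 0, "az": 0, "claw": -1},
  ],
)

```text
time_s: 16.65
tcp_pos: [0.4765, 0.0867, 0.0611]
eef_rot: [-180.0, -0.0, 9.4]
contact_force: [-0.7, 0.1, -2.3]
gripper_width: 0.0237
```

Run:
```python
from h import *
a=cap('scene','sc4')['image'];b=cap('side','si4')['image']
cv2.imwrite('pics/p6.png',np.hstack([cv2.resize(a[120:270,240:390],(400,400),interpolation=cv2.INTER_CUBIC),cv2.resize(b[180:330,230:380],(400,400),interpolation=cv2.INTER_CUBIC)]))
```

```text
(no output)
```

View pics/p6.png

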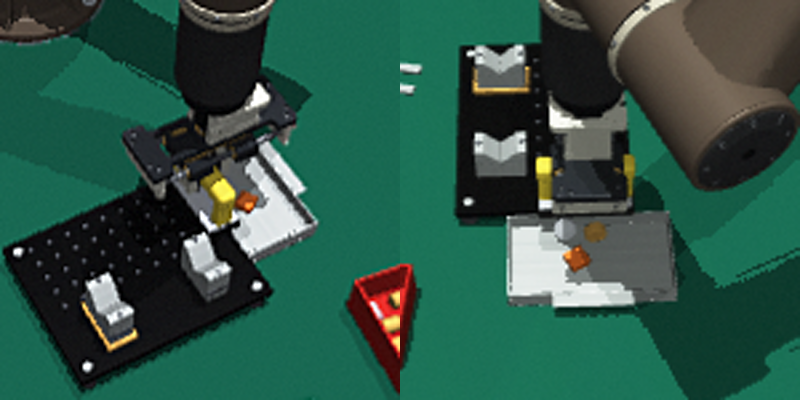

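All three pieces are in the tray, in the side crop at (565,230), (595,230) and (577,258). Now I'll return the pusher to where it stood.

Call:
step_arm(
  increments=[
    {"tx": 0, "ty": 0, "tz": 30, "ax": 0, "ay": 0, "az": 0, "claw": -1},
    {"tx": 0, "ty": 0, "tz": 40, "ax": 0, "ay": 0, "az": 0, "claw": -1},
    {"tx": 2, "ty": 30, "tz": 0, "ax": 0, "ay": 0, "az": -2.5, "claw": -1},
    {"tx": 2.5, "ty": 40, "tz": 0, "ax": 0, "ay": 0, "az": -3, "claw": -1},
    {"tx": 2.5, "ty": 40, "tz": 0, "ax": 0, "ay": 0, "az": -3, "claw": -1},
    {"tx": 2.5, "ty": 40, "tz": 0, "ax": 0, "ay": 0, "az": -3, "claw": -1},
    {"tx": 2.5, "ty": 40, "tz": 0, "ax": 0, "ay": 0, "az": -3, "claw": -1},
    {"tx": 2.5, "ty": 40, "tz": 0, "ax": 0, "ay": 0, "az": -3, "claw": -1},
    {"tx": 2.5, "ty": 40, "tz": 0, "ax": 0, "ay": 0, "az": -3, "claw": -1},
    {"tx": 2, "ty": 20, "tz": 0, "ax": 0, "ay": 0, "az": -1.2, "claw": -1},
    {"tx": 0, "ty": 0, "tz": -30, "ax": 0, "ay": 0, "az": 0, "claw": -1},
    {"tx": 0, "ty": 0, "tz": -30, "ax": 0, "ay": 0, "az": 0, "claw": -1},
  ],
)

```text
time_s: 17.95
tcp_pos: [0.4958, 0.3764, 0.0706]
eef_rot: [-179.9, -0.0, -12.3]
contact_force: [-0.3, 0.6, -3.1]
gripper_width: 0.0241
```

Call:
step_arm(
  increments=[
    {"tx": 0, "ty": 0, "tz": -25, "ax": 0, "ay": 0, "az": 0, "claw": -1},
    {"tx": 0, "ty": 0, "tz": -12, "ax": 0, "ay": 0, "az": 0, "claw": -1},
    {"tx": 0, "ty": 0, "tz": -4, "ax": 0, "ay": 0, "az": 0, "claw": -1},
    {"tx": 0, "ty": 0, "tz": -2.5, "ax": 0, "ay": 0, "az": 0, "claw": -1},
    {"tx": 0, "ty": 0, "tz": 0, "ax": 0, "ay": 0, "az": 0, "claw": -1},
  ],
)

```text
time_s: 18.45
tcp_pos: [0.496, 0.3758, 0.0285]
eef_rot: [-179.9, -0.0, -12.3]
contact_force: [-0.8, 0.2, -2.3]
gripper_width: 0.0236
```

Call:
step_arm(
  increments=[
    {"tx": 0, "ty": 0, "tz": -0.5, "ax": 0, "ay": 0, "az": 0, "claw": -1},
    {"tx": 0, "ty": 0, "tz": -0.5, "ax": 0, "ay": 0, "az": 0, "claw": -1},
    {"tx": 0, "ty": 0, "tz": 0, "ax": 0, "ay": 0, "az": 0, "claw": -1},
    {"tx": 0, "ty": 0, "tz": 0, "ax": 0, "ay": 0, "az": 0, "claw": -0.3},
    {"tx": 0, "ty": 0, "tz": 0, "ax": 0, "ay": 0, "az": 0, "claw": 0.1},
    {"tx": 0, "ty": 0, "tz": 0, "ax": 0, "ay": 0, "az": 0, "claw": 0.1},
    {"tx": 0, "ty": 0, "tz": 0, "ax": 0, "ay": 0, "az": 0, "claw": 0.1},
    {"tx": 0, "ty": 0, "tz": 0, "ax": 0, "ay": 0, "az": 0, "claw": 0.1},
    {"tx": 0, "ty": 0, "tz": 0, "ax": 0, "ay": 0, "az": 0, "claw": 0.1},
  ],
)

```text
time_s: 19.35
tcp_pos: [0.4955, 0.3754, 0.0265]
eef_rot: [180.0, 0.0, -12.3]
contact_force: [-0.5, 0.7, 0.7]
gripper_width: 0.0479
```

Call:
step_arm(
  increments=[
    {"tx": 0, "ty": 0, "tz": 20, "ax": 0, "ay": 0, "az": 0, "claw": 0.1},
    {"tx": 0, "ty": 0, "tz": 35, "ax": 0, "ay": 0, "az": 0, "claw": 0.1},
    {"tx": 0, "ty": 0, "tz": 40, "ax": 0, "ay": 0, "az": 0, "claw": 0.1},
    {"tx": 0, "ty": 0, "tz": 45, "ax": 0, "ay": 0, "az": 0, "claw": 0.1},
    {"tx": -1, "ty": -40, "tz": 20, "ax": 0, "ay": 0, "az": 1, "claw": 0.1},
    {"tx": -1, "ty": -49, "tz": 0, "ax": 0, "ay": 0, "az": 1, "claw": 0.1},
    {"tx": -1, "ty": -49, "tz": 0, "ax": 0, "ay": 0, "az": 1, "claw": 0.1},
    {"tx": -1, "ty": -49, "tz": 0, "ax": 0, "ay": 0, "az": 1, "claw": 0.1},
    {"tx": -1, "ty": -49, "tz": 0, "ax": 0, "ay": 0, "az": 1, "claw": 0.1},
    {"tx": -1, "ty": -49, "tz": 0, "ax": 0, "ay": 0, "az": 1, "claw": 0.1},
    {"tx": -1, "ty": -49, "tz": 0, "ax": 0, "ay": 0, "az": 1, "claw": 0.1},
    {"tx": -1, "ty": -49, "tz": 0, "ax": 0, "ay": 0, "az": 1, "claw": 0.1},
  ],
)

```text
time_s: 20.55
tcp_pos: [0.487, -0.0094, 0.1869]
eef_rot: [-180.0, -0.0, -4.3]
contact_force: [0.6, -0.3, -0.0]
gripper_width: 0.0483
```

Call:
step_arm(
  increments=[
    {"tx": -1, "ty": -49, "tz": 0, "ax": 0, "ay": 0, "az": 1, "claw": 0.1},
    {"tx": -1, "ty": -49, "tz": 0, "ax": 0, "ay": 0, "az": 1, "claw": 0.1},
    {"tx": -1, "ty": -49, "tz": 0, "ax": 0, "ay": 0, "az": 0.3, "claw": 0.1},
    {"tx": -1, "ty": -49, "tz": 0, "ax": 0, "ay": 0, "az": 0, "claw": 0.1},
    {"tx": -1, "ty": -49, "tz": 0, "ax": 0, "ay": 0, "az": 0, "claw": 0.1},
    {"tx": -1, "ty": -49, "tz": 0, "ax": 0, "ay": 0, "az": 0, "claw": 0.1},
    {"tx": -0.5, "ty": -36, "tz": 0, "ax": 0, "ay": 0, "az": 0, "claw": 0.1},
    {"tx": 0, "ty": 0, "tz": -25, "ax": 0, "ay": 0, "az": 0, "claw": 0.1},
    {"tx": 0, "ty": 0, "tz": -25, "ax": 0, "ay": 0, "az": 0, "claw": 0.1},
    {"tx": 0, "ty": 0, "tz": 0, "ax": 0, "ay": 0, "az": 0, "claw": 0.1},
    {"tx": 0, "ty": 0, "tz": 0, "ax": 0, "ay": 0, "az": 0, "claw": 0.1},
  ],
)

```text
time_s: 21.65
tcp_pos: [0.4809, -0.3377, 0.1369]
eef_rot: [180.0, 0.1, -2.0]
contact_force: [0.9, 0.3, 0.4]
gripper_width: 0.048
```

Run:
```python
from h import *
from plant import r
c=cap('wrist','w5');s=r.get_state();print(s['tcp_pos'],s['eef_rot'],s['gripper_width'])
W=cloud(c);im=c['image'].astype(int)
q=W[(W[...,2]>.05)&(W[...,2]<.085)&(abs(W[...,0]-.5)<.13)&(abs(W[...,1]+.338)<.026)&((im.max(2)-im.min(2))<70)]
e=np.arange(q[:,0].min(),q[:,0].max(),.01)
for a in e:
    z=q[(q[:,0]>=a)&(q[:,0]<a+.01)]
    if len(z)>20: print(round(a+.005,3),round((np.percentile(z[:,1],1)+np.percentile(z[:,1],99))/2,4),round(np.ptp(np.percentile(z[:,1],[1,99])),4),round(np.percentile(z[:,2],95),4))
print(q[:,0].max())
for n in('scene','side'):
    c=cap(n,'p7'+n);W=cloud(c);h=cv2.cvtColor(c['image'],cv2.COLOR_BGR2HSV)
    y=(h[...,0]>20)&(h[...,0]<35)&(h[...,1]>120)&(abs(W[...,1]-.377)<.15)&(abs(W[...,0]-.5)<.15)&(W[...,2]>.07)&(W[...,2]<.12)
    print(n,'pusher',[np.round(x,1) for x in cv2.minAreaRect(np.ascontiguousarray(W[y][:,:2]*1000).astype(np.float32))],np.median(W[y][:,2]))
```

```text
[ 0.48162373 -0.33783044  0.1377333 ] [ 1.79952501e+02 -4.89762592e-02 -2.00376845e+00] 0.04799291082533798
0.408 -0.3367 0.0285 0.0719
0.418 -0.3371 0.0281 0.0719
0.428 -0.3375 0.0306 0.0723
0.438 -0.3382 0.0297 0.0721
0.448 -0.3377 0.0282 0.0722
0.458 -0.3381 0.0279 0.072
0.468 -0.3389 0.0284 0.0721
0.478 -0.3393 0.0282 0.072
0.488 -0.3392 0.0287 0.0722
0.498 -0.3395 0.0283 0.0718
0.508 -0.3398 0.0194 0.0672
0.518 -0.3398 0.0183 0.0673
0.528 -0.3403 0.0179 0.0671
0.538 -0.341 0.0188 0.0673
0.548 -0.3414 0.0185 0.0672
0.558 -0.3417 0.0183 0.0675
0.568 -0.3416 0.0189 0.0674
0.578 -0.342 0.0187 0.0673
0.588 -0.3426 0.019 0.0672
0.598 -0.3427 0.0199 0.0673
0.6000595840892926
scene pusher [array([496.1, 375.2]), array([ 26.7, 112.4]), np.float64(77.9)] 0.07651988848980965
side pusher [array([494.1, 377.2]), array([ 25.3, 110.6]), np.float64(77.1)] 0.07620766363480709
```

Call:
step_arm(
  increments=[
    {"tx": 0.3, "ty": -1.3, "tz": -20, "ax": 0, "ay": 0, "az": 0, "claw": 0.1},
    {"tx": 0, "ty": 0, "tz": -25, "ax": 0, "ay": 0, "az": 0, "claw": 0.1},
    {"tx": 0, "ty": 0, "tz": -25, "ax": 0, "ay": 0, "az": 0, "claw": 0.1},
    {"tx": 0, "ty": 0, "tz": -20, "ax": 0, "ay": 0, "az": 0, "claw": 0.1},
    {"tx": 0, "ty": 0, "tz": -15, "ax": 0, "ay": 0, "az": 0, "claw": 0.1},
    {"tx": 0, "ty": 0, "tz": -12.5, "ax": 0, "ay": 0, "az": 0, "claw": 0.1},
    {"tx": 0, "ty": 0, "tz": 0, "ax": 0, "ay": 0, "az": 0, "claw": 0.1},
    {"tx": 0, "ty": 0, "tz": 0, "ax": 0, "ay": 0, "az": 0, "claw": 0.1},
  ],
)

```text
time_s: 22.6
tcp_pos: [0.4819, -0.339, 0.0198]
eef_rot: [180.0, -0.0, -2.0]
contact_force: [0.9, 0.2, -0.0]
gripper_width: 0.048
```

Call:
step_arm(
  increments=[
    {"tx": 0, "ty": 0, "tz": 0, "ax": 0, "ay": 0, "az": 0, "claw": -0.1},
    {"tx": 0, "ty": 0, "tz": 0, "ax": 0, "ay": 0, "az": 0, "claw": -0.25},
    {"tx": 0, "ty": 0, "tz": 0, "ax": 0, "ay": 0, "az": 0, "claw": -1},
    {"tx": 0, "ty": 0, "tz": 0, "ax": 0, "ay": 0, "az": 0, "claw": -1},
    {"tx": 0, "ty": 0, "tz": 0, "ax": 0, "ay": 0, "az": 0, "claw": -1},
    {"tx": 0, "ty": 0, "tz": 0, "ax": 0, "ay": 0, "az": 0, "claw": -1},
    {"tx": 0, "ty": 0, "tz": 0, "ax": 0, "ay": 0, "az": 0, "claw": -1},
  ],
  newtons=30,
)

```text
time_s: 23.3
tcp_pos: [0.4817, -0.3385, 0.0197]
eef_rot: [-180.0, -0.0, -2.0]
contact_force: [0.6, 6.0, 5.1]
gripper_width: 0.0291
```

Call:
step_arm(
  increments=[
    {"tx": 0, "ty": 0, "tz": 5, "ax": 0, "ay": 0, "az": 0, "claw": -1},
    {"tx": 0, "ty": 0, "tz": 15, "ax": 0, "ay": 0, "az": 0, "claw": -1},
    {"tx": 0, "ty": 0, "tz": 30, "ax": 0, "ay": 0, "az": 0, "claw": -1},
    {"tx": 0, "ty": 0, "tz": 30, "ax": 0, "ay": 0, "az": 0, "claw": -1},
    {"tx": 0, "ty": 0, "tz": 30, "ax": 0, "ay": 0, "az": 0, "claw": -1},
    {"tx": 5, "ty": 20, "tz": 0, "ax": 0, "ay": 0, "az": -5, "claw": -1},
    {"tx": 9, "ty": 30, "tz": 0, "ax": 0, "ay": 0, "az": -7, "claw": -1},
    {"tx": 9, "ty": 30, "tz": 0, "ax": 0, "ay": 0, "az": -7, "claw": -1},
    {"tx": 9, "ty": 30, "tz": 0, "ax": 0, "ay": 0, "az": -7, "claw": -1},
    {"tx": 9, "ty": 30, "tz": 0, "ax": 0, "ay": 0, "az": -7, "claw": -1},
    {"tx": 9, "ty": 30, "tz": 0, "ax": 0, "ay": 0, "az": -7, "claw": -1},
    {"tx": 9, "ty": 30, "tz": 0, "ax": 0, "ay": 0, "az": -7, "claw": -1},
  ],
)

```text
time_s: 24.5
tcp_pos: [0.5401, -0.1379, 0.129]
eef_rot: [180.0, 0.0, -49.4]
contact_force: [0.5, 0.0, -2.3]
gripper_width: 0.0291
```

Call:
step_arm(
  increments=[
    {"tx": 9, "ty": 30, "tz": 0, "ax": 0, "ay": 0, "az": -7, "claw": -1},
    {"tx": 9, "ty": 30, "tz": 0, "ax": 0, "ay": 0, "az": -7, "claw": -1},
    {"tx": 9, "ty": 30, "tz": 0, "ax": 0, "ay": 0, "az": -7, "claw": -1},
    {"tx": 9, "ty": 30, "tz": 0, "ax": 0, "ay": 0, "az": -6, "claw": -1},
    {"tx": 9, "ty": 22, "tz": 0, "ax": 0, "ay": 0, "az": -4.6, "claw": -1},
    {"tx": 3, "ty": 0, "tz": 0, "ax": 0, "ay": 0, "az": 0, "claw": -1},
    {"tx": 0, "ty": 0, "tz": 0, "ax": 0, "ay": 0, "az": 0, "claw": -1},
  ],
)

```text
time_s: 25.2
tcp_pos: [0.5882, 0.0032, 0.1287]
eef_rot: [179.9, -0.0, -80.5]
contact_force: [0.3, -1.0, -2.2]
gripper_width: 0.0295
```

```bash
cat > seat.py <<'E'
from h import *
from plant import r
import sys
tag=sys.argv[1]; zs=float(sys.argv[2])
s=r.get_state();print(s['tcp_pos'].round(4),s['eef_rot'].round(2),s['contact_force'].round(1),s['gripper_width'])
a=np.radians(9.4);ex=np.array([np.cos(a),np.sin(a)]);ey=np.array([-np.sin(a),np.cos(a)])
for n in('wrist','scene','side'):
    c=cap(n,tag+n);W=cloud(c);im=c['image'].astype(int);D=W[...,:2]-[.5426,-.0233];X=D@ex*1000;Y=D@ey*1000;Z=W[...,2]*1000
    g=(im.max(2)-im.min(2)<70)&(im.max(2)>70)
    for nm,yc,top in(('hi',-65,87.1),('lo',65,80)):
        m=g&(abs(X-50)<40)&(abs(Y-yc)<28)&(abs(Z-top)<3)
        if m.sum()>8: print(n,nm,m.sum(),'x',np.percentile(X[m],[1,99]).round(1),'y',np.percentile(Y[m],[1,99]).round(1))
    for lo,hi,nm,d in((-100,-20,'thin',10),(45,100,'thick',15)):
        m=g&(abs(X-50)<22)&(Y>lo)&(Y<hi)&(Z>zs-3)&(Z<zs+d+4)
        if m.sum()>20:
            yy=Y[m];o=[]
            for k in range(lo,hi,20):
                b=m&(Y>=k)&(Y<k+20)
                if b.sum()>15:o.append((k+10,np.mean(np.percentile(X[b],[2,98])).round(1),np.ptp(np.percentile(X[b],[2,98])).round(1),(np.percentile(Z[b],95)-d).round(1)))
            print(n,nm,'(y,x,w,zaxis)',[tuple(float(x) for x in q) for q in o])
    m=g&(abs(X-50)<22)&(abs(Y)<135)&(Z>zs-5)&(Z<zs+19)
    print(n,'ends',np.percentile(Y[m],[0.3,99.7]).round(1) if m.any() else '')
E
python3 seat.py h1_ 166
```

```text
[0.5882 0.0032 0.1287] [ 1.7994e+02 -1.0000e-02 -8.0540e+01] [ 0.3 -1.  -2.2] 0.0294572126275277
wrist hi 1762 x [19.7 79.1] y [-80.  -50.8]
wrist thin (y,x,w,zaxis) [(-90.0, 50.3, 18.7, 166.2), (-70.0, 50.2, 18.9, 166.1), (-50.0, 50.1, 19.0, 166.1), (-30.0, 50.0, 18.8, 166.0)]
wrist thick (y,x,w,zaxis) [(55.0, 49.6, 28.7, 165.6)]
wrist ends [-99.8  51.2]
scene hi 64 x [18.5 80. ] y [-78.7 -49.8]
scene lo 24 x [69.6 81.5] y [50.6 80.2]
scene thin (y,x,w,zaxis) [(-90.0, 51.0, 17.5, 166.3), (-70.0, 51.4, 16.9, 167.1), (-50.0, 50.8, 17.5, 166.8), (-30.0, 52.1, 13.8, 166.4)]
scene thick (y,x,w,zaxis) [(95.0, 52.7, 24.1, 166.8)]
scene ends [-99.  100.2]
side lo 56 x [20.4 76.9] y [51.3 81.1]
side thick (y,x,w,zaxis) [(55.0, 49.0, 27.0, 165.7), (75.0, 48.9, 26.7, 166.5), (95.0, 48.9, 26.5, 166.3)]
side ends [  6.6 102.1]
```

Call:
step_arm(
  increments=[
    {"tx": -0.6, "ty": 0, "tz": -10, "ax": 0, "ay": 0, "az": -0.2, "claw": -1},
    {"tx": 0, "ty": 0, "tz": -15, "ax": 0, "ay": 0, "az": 0, "claw": -1},
    {"tx": 0, "ty": 0, "tz": -15, "ax": 0, "ay": 0, "az": 0, "claw": -1},
    {"tx": 0, "ty": 0, "tz": -15, "ax": 0, "ay": 0, "az": 0, "claw": -1},
    {"tx": 0, "ty": 0, "tz": -10, "ax": 0, "ay": 0, "az": 0, "claw": -1},
    {"tx": 0, "ty": 0, "tz": -8, "ax": 0, "ay": 0, "az": 0, "claw": -1},
    {"tx": 0, "ty": 0, "tz": -5, "ax": 0, "ay": 0, "az": 0, "claw": -1},
    {"tx": 0, "ty": 0, "tz": -3, "ax": 0, "ay": 0, "az": 0, "claw": -1},
    {"tx": 0, "ty": 0, "tz": 0, "ax": 0, "ay": 0, "az": 0, "claw": -1},
  ],
)

```text
time_s: 26.25
tcp_pos: [0.5877, 0.003, 0.0479]
eef_rot: [180.0, -0.0, -80.8]
contact_force: [-0.4, -0.3, -2.6]
gripper_width: 0.0292
```

```bash
python3 seat.py h2_ 85
```

```text
[0.5877 0.003  0.0479] [179.99  -0.   -80.85] [-0.4 -0.3 -2.6] 0.029206023924015983
wrist hi 5369 x [19.8 79. ] y [-89.4 -42.5]
wrist lo 534 x [25.6 73.6] y [49.4 66.5]
wrist thin (y,x,w,zaxis) [(-90.0, 49.2, 19.2, 85.5), (-70.0, 50.0, 42.6, 85.1), (-50.0, 50.0, 41.6, 85.2), (-30.0, 49.1, 18.9, 85.4)]
wrist thick (y,x,w,zaxis) [(55.0, 49.2, 29.0, 84.8)]
wrist ends [-99.8  60.6]
scene hi 91 x [19.  80.2] y [-88.4 -41.7]
scene thin (y,x,w,zaxis) [(-90.0, 52.0, 15.5, 86.5), (-70.0, 49.5, 41.0, 85.4), (-50.0, 50.3, 41.4, 86.0), (-30.0, 51.8, 17.9, 87.3)]
scene thick (y,x,w,zaxis) [(95.0, 52.1, 24.1, 86.7)]
scene ends [-98.8 101.3]
side lo 57 x [20.4 77. ] y [52.6 82.3]
side thick (y,x,w,zaxis) [(55.0, 48.0, 24.9, 86.0), (75.0, 48.0, 24.8, 86.7), (95.0, 48.1, 24.6, 86.4)]
side ends [ 27.1 102.2]
```

Call:
step_arm(
  increments=[
    {"tx": 0, "ty": 0, "tz": -1, "ax": 0, "ay": 0, "az": 0, "claw": -1},
    {"tx": 0, "ty": 0, "tz": -1, "ax": 0, "ay": 0, "az": 0, "claw": -1},
    {"tx": 0, "ty": 0, "tz": -0.7, "ax": 0, "ay": 0, "az": 0, "claw": -1},
    {"tx": 0, "ty": 0, "tz": 0, "ax": 0, "ay": 0, "az": 0, "claw": -1},
  ],
)

```text
time_s: 26.8
tcp_pos: [0.5877, 0.0031, 0.0453]
eef_rot: [180.0, -0.0, -80.8]
contact_force: [0.0, 0.2, -2.6]
gripper_width: 0.0289
```

Call:
step_arm(
  increments=[
    {"tx": 0, "ty": 0, "tz": -0.5, "ax": 0, "ay": 0, "az": 0, "claw": -1},
    {"tx": 0, "ty": 0, "tz": 0, "ax": 0, "ay": 0, "az": 0, "claw": -1},
    {"tx": 0, "ty": 0, "tz": 0, "ax": 0, "ay": 0, "az": 0, "claw": -1},
  ],
)

```text
time_s: 27.1
tcp_pos: [0.5879, 0.0031, 0.045]
eef_rot: [-180.0, -0.0, -80.8]
contact_force: [0.2, 0.5, -0.8]
gripper_width: 0.0292
```

Call:
step_arm(
  increments=[
    {"tx": 0, "ty": 0, "tz": -0.5, "ax": 0, "ay": 0, "az": 0, "claw": -1},
    {"tx": 0, "ty": 0, "tz": 0, "ax": 0, "ay": 0, "az": 0, "claw": -1},
    {"tx": 0, "ty": 0, "tz": 0, "ax": 0, "ay": 0, "az": 0, "claw": -1},
  ],
)

```text
time_s: 27.4
tcp_pos: [0.588, 0.0032, 0.0449]
eef_rot: [-180.0, -0.0, -80.8]
contact_force: [-2.4, 0.6, 5.3]
gripper_width: 0.0292
```

Call:
step_arm(
  increments=[
    {"tx": -0.4, "ty": 0, "tz": 0, "ax": 0, "ay": 0, "az": 0, "claw": -1},
    {"tx": 0, "ty": 0, "tz": 0, "ax": 0, "ay": 0, "az": 0, "claw": -1},
    {"tx": 0, "ty": 0, "tz": 0, "ax": 0, "ay": 0, "az": 0, "claw": -1},
  ],
)

```text
time_s: 27.7
tcp_pos: [0.588, 0.0032, 0.0449]
eef_rot: [-179.9, -0.0, -80.8]
contact_force: [0.1, -0.1, 6.2]
gripper_width: 0.029
```

```bash
python3 seat.py h3_ 82; python3 -c "
from plant import r
print(r.get_state()['moment'])"
```

```text
[0.588  0.0032 0.0449] [-179.92   -0.    -80.83] [ 0.1 -0.1  6.2] 0.028986161193138585
wrist hi 7142 x [19.9 78.9] y [-91.6 -39.2]
wrist lo 487 x [26.2 73.4] y [49.4 64.1]
wrist thin (y,x,w,zaxis) [(-90.0, 49.4, 19.5, 82.5), (-70.0, 50.0, 42.3, 82.1), (-50.0, 49.9, 41.4, 82.2), (-30.0, 49.4, 18.8, 82.4)]
wrist thick (y,x,w,zaxis) [(55.0, 49.9, 43.2, 81.5)]
wrist ends [-99.8  61. ]
scene hi 116 x [19.4 79.3] y [-90.7 -39.2]
scene thin (y,x,w,zaxis) [(-90.0, 51.5, 16.9, 84.7), (-70.0, 49.6, 42.2, 83.0), (-50.0, 50.0, 40.4, 83.1), (-30.0, 51.9, 16.4, 83.4)]
scene thick (y,x,w,zaxis) [(95.0, 53.2, 23.4, 83.7)]
scene ends [-98.6 100.5]
side lo 48 x [20.4 76.9] y [43.9 79.7]
side thick (y,x,w,zaxis) [(55.0, 53.0, 34.9, 81.8), (75.0, 53.0, 34.5, 82.7), (95.0, 48.2, 24.4, 83.8)]
side ends [ 27.7 102.2]
[-0.0450138   0.06356128 -0.01081006]
```

Call:
step_arm(
  increments=[
    {"tx": 0, "ty": 0, "tz": 0, "ax": 0, "ay": 0, "az": 0, "claw": -1},
    {"tx": 0, "ty": 0, "tz": 0, "ax": 0, "ay": 0, "az": 0, "claw": -1},
    {"tx": 0, "ty": 0, "tz": 0, "ax": 0, "ay": 0, "az": 0, "claw": -0.3},
    {"tx": 0, "ty": 0, "tz": 0, "ax": 0, "ay": 0, "az": 0, "claw": -0.25},
    {"tx": 0, "ty": 0, "tz": 0, "ax": 0, "ay": 0, "az": 0, "claw": -0.15},
    {"tx": 0, "ty": 0, "tz": 0, "ax": 0, "ay": 0, "az": 0, "claw": 0},
    {"tx": 0, "ty": 0, "tz": 0, "ax": 0, "ay": 0, "az": 0, "claw": 0.1},
    {"tx": 0, "ty": 0, "tz": 0, "ax": 0, "ay": 0, "az": 0, "claw": 0.1},
    {"tx": 0, "ty": 0, "tz": 0, "ax": 0, "ay": 0, "az": 0, "claw": 0.1},
  ],
  newtons=5,
)

```text
time_s: 28.75
tcp_pos: [0.5872, 0.0031, 0.0443]
eef_rot: [180.0, 0.0, -80.8]
contact_force: [0.2, -0.4, 0.3]
gripper_width: 0.0481
```

Call:
step_arm(
  increments=[
    {"tx": 0, "ty": 0, "tz": 5, "ax": 0, "ay": 0, "az": 0, "claw": 0.1},
    {"tx": 0, "ty": 0, "tz": 15, "ax": 0, "ay": 0, "az": 0, "claw": 0.1},
    {"tx": 0, "ty": 0, "tz": 30, "ax": 0, "ay": 0, "az": 0, "claw": 0.1},
    {"tx": 0, "ty": 0, "tz": 40, "ax": 0, "ay": 0, "az": 0, "claw": 0.1},
    {"tx": 0, "ty": 0, "tz": 40, "ax": 0, "ay": 0, "az": 0, "claw": 0.1},
    {"tx": -10, "ty": -30, "tz": 20, "ax": 0, "ay": 0, "az": 0, "claw": 0.1},
    {"tx": -10, "ty": -40, "tz": 0, "ax": 0, "ay": 0, "az": 0, "claw": 0.1},
    {"tx": -10, "ty": -40, "tz": 0, "ax": 0, "ay": 0, "az": 0, "claw": 0.1},
    {"tx": -10, "ty": -40, "tz": 0, "ax": 0, "ay": 0, "az": 0, "claw": 0.1},
    {"tx": 0, "ty": -40, "tz": 0, "ax": 0, "ay": 0, "az": 0, "claw": 0.1},
    {"tx": 0, "ty": 0, "tz": 0, "ax": 0, "ay": 0, "az": 0, "claw": 0.1},
  ],
)

```text
time_s: 29.85
tcp_pos: [0.5466, -0.1906, 0.1948]
eef_rot: [-180.0, -0.0, -81.0]
contact_force: [-0.2, 1.1, 0.0]
gripper_width: 0.0481
```

```bash
python3 seat.py f_ 82
python3 - <<'E'
from h import *
a=load('f_scene')['image'];b=load('f_side')['image']
cv2.imwrite('pics/p8.png',np.hstack([cv2.resize(a[110:290,130:430],(480,288),interpolation=cv2.INTER_CUBIC),cv2.resize(b[180:360,200:400],(320,288),interpolation=cv2.INTER_CUBIC)]))
E
```

```text
[ 0.5466 -0.1906  0.1948] [-1.800e+02 -4.000e-02 -8.105e+01] [-0.2  1.1  0. ] 0.04807151818259986
wrist hi 48 x [19.5 24.8] y [-81.3 -68.1]
wrist ends [-17.9  12.1]
scene hi 119 x [19.8 80.7] y [-90.3 -39.5]
scene lo 65 x [18.3 79.2] y [48.3 84. ]
scene thin (y,x,w,zaxis) [(-90.0, 50.5, 18.6, 83.7), (-70.0, 49.4, 42.1, 83.1), (-50.0, 49.6, 41.7, 83.2), (-30.0, 52.9, 16.6, 83.2)]
scene thick (y,x,w,zaxis) [(55.0, 51.4, 35.8, 82.7), (75.0, 53.8, 34.1, 82.9), (95.0, 51.3, 25.8, 83.6)]
scene ends [-98.  100.6]
side hi 84 x [21.6 78.1] y [-87.1 -38.5]
side lo 62 x [20.3 76.9] y [50.3 82.5]
side thin (y,x,w,zaxis) [(-90.0, 47.5, 21.7, 82.5), (-70.0, 49.8, 43.1, 82.8), (-50.0, 49.9, 43.0, 82.3), (-30.0, 49.9, 16.6, 83.3)]
side thick (y,x,w,zaxis) [(55.0, 50.1, 40.5, 82.7), (75.0, 50.5, 39.8, 82.4), (95.0, 48.2, 24.5, 81.8)]
side ends [-98.5 101.4]
```

View pics/p8.png

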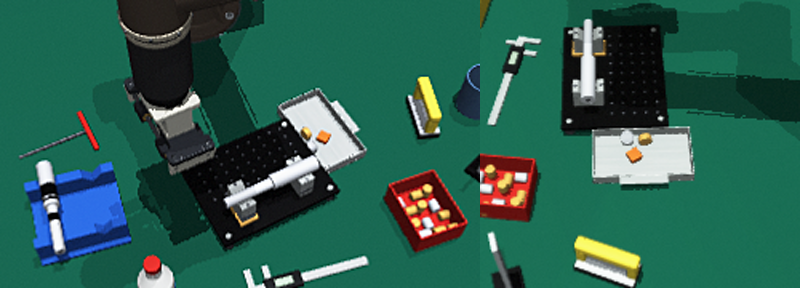

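The shaft lies level in both blocks, the tray holds all three pieces, the pusher is upright, and the marked shaft is still in the rack. The arm is clear, so I'm handing the job in.

```bash
python3 -c "
from plant import r
print(r.close_job(), r.get_state()['time_s'])"
```

```text
the job is handed in; nothing more can be done
the job is handed in; nothing more can be done
```

The job is done and handed in at about 30 s of the 67 s allowed. I swept the three test pieces into the tray with the pusher and stood it back upright where it had been. Then I lowered the unmarked shaft into the V-blocks, thick half in the low block and thin half on the packer.

**Last checks:**
- **Pieces:** all three show in the tray in both fixed views.
- **Pusher:** it stands upright at about (0.495, 0.376), clear of the plate and tray. Its bar is at the same height and angle as at the start.
- **Shaft:** it is level, with both halves' axis at the same height within about 1 mm. That height read 82–83 mm in the fixed cameras against a nominal 81.2 mm. I put this down to a camera bias of about 1–2 mm, since a similar excess showed before seating. The step is midway between the blocks: within about 0.5 mm by the wrist view before release, and about +1 mm by the fixed cameras after.
- **Forces:** the shaft met the blocks with about 6 N, and the lateral force was about zero at release.

**What disagreed:**
- **Failed grasps:** the first two grasps of the pusher closed on air above the bar, touching nothing.
- **Tool offset:** depth images put the fingertips about 18 mm above the reported TCP, not 19 mm below it as stated. I used a 37 mm correction from then on, and both later grasps held.

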